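# Stock the seed cooler's door rack

### The job

Swing the seed cooler's door wide open by its handle and fold both flaps of the transit carton right back. Put every seed-sample box that is in the carton (two to four of them) into the rack on the inside of the open door, then shut the door fully with all of them in it. Leave the sprayer, the beaker and the seedling tray where they stand.

Things in the scene. Friction and masses are not known exactly. Their poses are not given: they have to be found in the camera images.
- cooler_door (a joint): door of the white bench-top cooler (300 mm wide, 280 mm high, 250 mm deep, standing on the bench, its front towards the robot): 0 = shut, grows as it swings out towards the robot about its upright hinge at the left (+y) edge, 1.57 = square to the front, at most 1.9; some friction, no latch; it may start slightly ajar
- door_handle (a point): grip point on the door's steel handle, an upright round bar 11 mm thick, 35 mm in front of the door's outer face near the free edge; the bar runs from 100 mm below this point to 28 mm above it, the door's top edge is 33 mm above it. Axes (they turn with the door): x square to the door, from the outer face inwards, y along the door from free edge to hinge, z up
- door_hinge (a point): point on the door's hinge axis at the height of the handle's grip point; hinge axis vertical, in the plane of the door's outer face; door panel 30 mm thick, 296 mm wide
- rack (a point): middle of the floor of the open-topped rack on the inside of the cooler door: blue floor, clear walls 30 mm high; inside 92 mm deep by 205 mm along the door; behind it the door panel rises 87 mm above the rack floor. Axes turn with the door: x square to the door, from the panel (at -48 mm) to the rack's front wall (at +45 mm), y along the door from free edge to hinge, z up
- carton: cardboard transit carton fixed on the bench, 240 mm (x) by 150 mm (y) by 78 mm high, walls and floor 5 mm, top closed by two flaps that meet over the middle. Origin: centre of the underside; x along it, y to its left side. On its floor two card rails, 6 mm thick, 27 mm high, run along x at y = +-28 mm and keep the sample boxes in one row between them
- flap_left (a joint): the carton's left flap, hinged along its +y long side: 0 = shut (flat), grows as it folds up and outward, 1.57 upright, at most 2.3. The stiff crease holds it wherever it is left
- flap_left_bar (a point): middle of the black round pull bar on the left flap: 11 mm thick, 60 mm long, along the carton's x, its axis 34 mm above the flap's underside and 55 mm from the hinge (flap 73 mm wide, 5 mm thick); nothing but two 8 mm posts, 56 mm apart, under it; turns with the flap
- flap_left_hinge (a point): point on the left flap's hinge line (the carton's +y top edge, 78 mm above the table, parallel to the carton's x) level with the middle of its bar
- flap_right (a joint): the carton's right flap, hinged along its -y long side: 0 = shut (flat), grows as it folds up and outward, 1.57 upright, at most 2.3. The stiff crease holds it wherever it is left
- flap_right_bar (a point): middle of the black round pull bar on the right flap: 11 mm thick, 60 mm long, along the carton's x, its axis 34 mm above the flap's underside and 55 mm from the hinge (flap 73 mm wide, 5 mm thick); nothing but two 8 mm posts, 56 mm apart, under it; turns with the flap
- flap_right_hinge (a point): point on the right flap's hinge line (the carton's -y top edge, 78 mm above the table, parallel to the carton's x) level with the middle of its bar
- sample1: seed-sample box: cream plastic box with yellow-green lid and a brown window, 40 x 40 mm and 64 mm high, 80 g, starts upright in the carton (two to four of the four boxes are present). Origin: centre of its underside, z up through the lid
- sample2: seed-sample box: cream plastic box with yellow-green lid and a brown window, 40 x 40 mm and 64 mm high, 80 g, starts upright in the carton (two to four of the four boxes are present). Origin: centre of its underside, z up through the lid
- sample3: seed-sample box: cream plastic box with yellow-green lid and a brown window, 40 x 40 mm and 64 mm high, 80 g, starts upright in the carton (two to four of the four boxes are present). Origin: centre of its underside, z up through the lid
- sample4: seed-sample box: cream plastic box with yellow-green lid and a brown window, 40 x 40 mm and 64 mm high, 80 g, starts upright in the carton (two to four of the four boxes are present). Origin: centre of its underside, z up through the lid
- sprayer: yellow-green hand sprayer with white head, 80 mm wide, 170 mm tall, a bystander; origin at the centre of its foot
- beaker: clear plastic beaker, 70 mm wide, 90 mm tall, a bystander; origin at the centre of its foot
- seedling_tray: clear tray of soil with sprouts, 120 x 170 mm, 90 mm tall with the sprouts, a bystander; origin at the centre of its underside

How it is judged:
On the way, in this order (a step that is already met when the one before it is completed fails the run):
1. cooler door wide open and both carton flaps folded back (value of joint cooler_door above 1 rad and value of joint each of flap_left, flap_right above 1.3 rad), for 0.2 s.
2. every sample box is in the rack while the door is open (x of sample1 in the frame of rack between -0.055 and 0.05 m and y of sample1 in the frame of rack between -0.108 and 0.108 m and z of sample1 in the frame of rack between -0.01 and 0.07 m and x of sample2 in the frame of rack between -0.055 and 0.05 m and y of sample2 in the frame of rack between -0.108 and 0.108 m and z of sample2 in the frame of rack between -0.01 and 0.07 m and x of sample3 in the frame of rack between -0.055 and 0.05 m and y of sample3 in the frame of rack between -0.108 and 0.108 m and z of sample3 in the frame of rack between -0.01 and 0.07 m and x of sample4 in the frame of rack between -0.055 and 0.05 m and y of sample4 in the frame of rack between -0.108 and 0.108 m and z of sample4 in the frame of rack between -0.01 and 0.07 m and value of joint cooler_door above 0.5 rad), for 0.2 s.
At the end, for the whole second after the job is handed in: Every sample box present lies at rest within the walls of the door rack, on its floor (any way up), and the door is shut to within 0.06 rad (about 16 mm at the handle) and still (x of sample1 in the frame of rack between -0.055 and 0.05 m and y of sample1 in the frame of rack between -0.108 and 0.108 m and z of sample1 in the frame of rack between -0.01 and 0.07 m and x of sample2 in the frame of rack between -0.055 and 0.05 m and y of sample2 in the frame of rack between -0.108 and 0.108 m and z of sample2 in the frame of rack between -0.01 and 0.07 m and x of sample3 in the frame of rack between -0.055 and 0.05 m and y of sample3 in the frame of rack between -0.108 and 0.108 m and z of sample3 in the frame of rack between -0.01 and 0.07 m and x of sample4 in the frame of rack between -0.055 and 0.05 m and y of sample4 in the frame of rack between -0.108 and 0.108 m and z of sample4 in the frame of rack between -0.01 and 0.07 m and value of joint cooler_door below 0.06 rad and velocity of joint cooler_door below 0.02 rad/s and linear speed of each of sample1, sample2, sample3, sample4 below 0.03 m/s); the robot touches nothing.
It fails at once if the sprayer is shifted more than 40 mm or tipped (distance of sprayer from where it was at the start of the episode above 0.04 m or angle between sprayer's own z axis and vertical above 0.5 rad).
It fails at once if the beaker is shifted more than 40 mm or tipped (distance of beaker from where it was at the start of the episode above 0.04 m or angle between beaker's own z axis and vertical above 0.5 rad).
It fails at once if the seedling tray is shifted more than 40 mm or tipped (distance of seedling_tray from where it was at the start of the episode above 0.04 m or angle between seedling_tray's own z axis and vertical above 0.5 rad).
Of sample1, sample2, sample3, sample4 only 2 to 4 are there at a start; the rules pass over those that are not, and their reading is None.
At some moment in a run one of sample1, sample2, sample3, sample4 may be knocked a few centimetres aside while the robot is not near it.
Once in a run the grip may slacken for a moment while it holds something.
It also fails if it takes over 210 s, if anything falls off the work surface, if the arm or the gripper's body presses on something with over 40 N, if the wrist force passes 120 N, or if a joint passes its speed limit or range.

### The arm

A 6-joint arm with a two-finger parallel gripper is mounted at the origin on the work surface. World frame = base frame: x ahead of the robot, y to its left, z up, the work surface at z = 0. Lengths are in m, angles in rad, forces in N, time in s.
With the tool pointing down it reaches from about 0.35 to 0.975 m from the base axis. Payload 4.9 kg.
Tool frame: the origin (TCP) lies at the very end of the fingers, on their centre line; the grasp point (between the pads) lies ctrl.hold_point_z behind it (ctrl.hold_point_z is the distance from the TCP to the grasp point, in m); z points along the fingers, y is the line along which they close (so a half turn about z gives the same grasp; the last joint's range is limited). The gripper opens to 85 mm and grips with 20 to 120 N. Pads are 22 mm wide; open, the fingers measure 114 mm over their backs; the gripper's body (76 mm by 85 mm) begins 54 mm behind the grasp point. The pads swing forward as they close: fully open they stand 13 mm farther back than shut.
Start: joints at [1.029, 0.053, 1.613, -0, 1.476, -0.119], TCP at [0.256, 0.57, 0.231] pointing down, gripper open.
Joint ranges: [-3.01, 3.01], [-1.01, 2.22], [0.06, 2.58], [-1.02, 4.17], [0.09, 2.62], [-3.14, 3.14]. Speed limits (rad/s): [2.57, 2.57, 3.14, 3.14, 3.14, 3.14].

### API

Orientations are given as a rotation vector (axis times angle).
In Python, from station import ctrl gives the robot as it stands. The module is installed in compiled form; this text tells all that it offers.
- The arm moves only by the tool jog_arm, never from a script. Its argument "deltas" is a list of rows, each a list of 3 entries, a list of its own where there are three numbers: the closure, from -1 (fully open) to 1 (shut), then the shift along the world's x, y, z scaled (see below), then the turn, a rotation vector about the world's x, y, z scaled (see below). A call has 1 to 12 rows; each row is the pose to reach, as a shift and turn from the pose commanded when the call began, turning the shorter way round; what a row does not reach only later rows make up. The controller multiplies each number of a shift by 0.4 m and each number of a turn by 180 degrees. A row lasts 1/12 s, in which the tool goes at most 41.7 mm and 7.16 degrees, less where a joint would pass 70% of its speed; a pose out of reach is approached as far as the arm can. A call with a number of a shift or a turn outside -1 to 1 is refused whole. A call with a gripper value outside its range is refused whole. The fingers move at their own pace and stop on an object; "squeeze" is the grip in N (left out, the last holds). Time passes only in rows, so rows that repeat a pose let the fingers close. It gives the time, the measured TCP pose, the force, the opening and the grip force at its end, in the units of the state.
- ctrl.get_obs(): the state, without advancing time (a new reading comes with each control period).
- ctrl.get_image(name): name is "scene" or "top" or "wrist"; returns the picture (420x560x3 uint8, red, green, blue); there is no depth.
- ctrl.get_calibration(name): a dict with "K" (3x3 intrinsics, pixels), "dist_coeffs" ([k1, k2, p1, p2, k3] as OpenCV has them; the pictures are not rectified), "extrinsics" (4x4, takes a point from world to camera coordinates). Camera axes: x right, y down, z forward; pixel columns grow to the right and rows downward; lengths in m; the calibration is good to about 2 mm. A picture is of the moment at which its call begins: read the wrist's pose just before it. get_calibration takes no time and is no camera call; for the wrist camera it gives the pose at the moment of the call.
- ctrl.finish_job(): hands the job in; it is judged then, once.
The state is a dict: "t": time; "q": joint angles; "dq": joint speeds; "effort": joint torques, N m; "tool_pos": TCP position; "tool_rot": TCP orientation; "contact_force": force on the tool from outside, world axes, zero at the start; "wrist_torque": the same for the moment, N m; "opening": finger opening in m; "grip_force": force on a finger pad.
Only numpy, scipy, OpenCV 4.12 (cv2) and the standard library are available. Lean on these libraries where they do the work, as an engineer would, in place of code of your own. Each camera call takes 0.05 s, during which the arm holds its last target. There are 200 camera calls.

## Working session

There is one attempt and no reset: what is moved stays moved. The work goes in short steps, Python scripts to look and compute and a tool call to move; the robot and the scene stay as the last step left them, time stands still between calls to the robot, and variables do not carry over. Pictures are saved under pics/ and viewed, at most 14 in all, crops included, and the job is handed in when it is done.

Besides the shell and the picture viewer there is one more tool, called after "Call:" by a JSON object that holds its "fn" and its "kwargs", one argument or row to a line. jog_arm: Moves the arm, as the interface text tells. Its arguments: {"type":"object","properties":{"deltas":{"type":"array","items":{"type":"array"}},"squeeze":{"type":"number"}},"required":["deltas"]}

```bash
mkdir -p pics; ls
cat > h.py <<'E'
import numpy as np, cv2
from station import ctrl
from scipy.spatial.transform import Rotation as R
def shot(cam,name):
    cal=ctrl.get_calibration(cam); im=ctrl.get_image(cam)
    cv2.imwrite(f'pics/{name}.png',im[:,:,::-1]); np.savez(f'pics/{name}.npz',K=cal['K'],d=cal['dist_coeffs'],E=cal['extrinsics'],im=im)
    return im
def ray(name,uv):
    c=np.load(f'pics/{name}.npz'); K,d,E=c['K'],c['d'],c['E']
    p=cv2.undistortPoints(np.array([[uv]],float),K,d)[0,0]
    Rm,t=E[:3,:3],E[:3,3]; v=Rm.T@np.array([p[0],p[1],1]); return -Rm.T@t, v/np.linalg.norm(v)
def onz(name,uv,z):
    o,v=ray(name,uv); return o+v*(z-o[2])/v[2]
def two(n1,u1,n2,u2):
    o1,v1=ray(n1,u1);o2,v2=ray(n2,u2)
    A=np.stack([v1,-v2],1); s=np.linalg.lstsq(A,o2-o1,rcond=None)[0]
    a,b=o1+s[0]*v1,o2+s[1]*v2; return (a+b)/2, np.linalg.norm(a-b)
def proj(name,P):
    c=np.load(f'pics/{name}.npz'); E=c['E']
    return cv2.projectPoints(np.array(P,float).reshape(-1,3),cv2.Rodrigues(E[:3,:3])[0],E[:3,3],c['K'],c['d'])[0][:,0]
def st():
    o=ctrl.get_obs(); np.set_printoptions(precision=4,suppress=True)
    print('t',o['t'],'tcp',np.array(o['tool_pos']),'rv',np.array(o['tool_rot']),'F',np.array(o['contact_force']).round(1),'op',round(o['opening'],4),'gf',round(o['grip_force'],1),'q',np.array(o['q']))
    return o
E
python3 - <<'E'
from h import *
for c in ('scene','top','wrist'): shot(c,c+'0')
st(); print(ctrl.hold_point_z)
E
```

```text
pics
t 0.15 tcp [0.2562 0.5695 0.2303] rv [-0.659  -3.0712  0.0024] F [ 0.2 -0.5 -0.7] op 0.0855 gf 0.0 q [ 1.029   0.0532  1.614  -0.      1.476  -0.119 ]
0.0187
```

View pics/scene0.png

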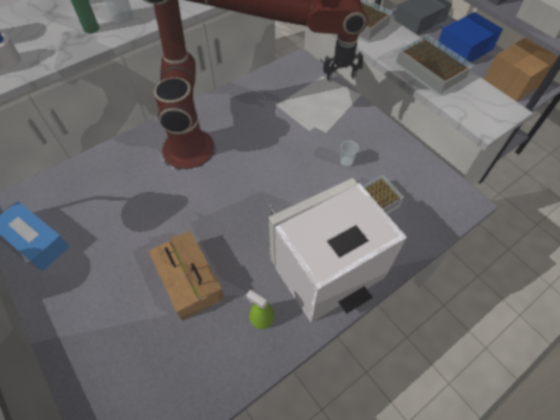

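View pics/top0.png

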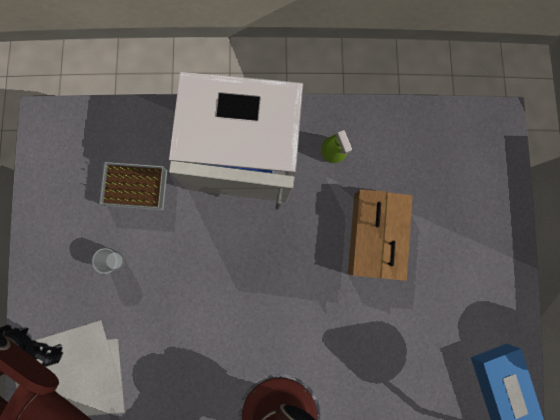

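Run:
```python
from h import *
im=cv2.imread('pics/top0.png')
c=im[60:300,150:430]; cv2.imwrite('pics/top0c.png',cv2.resize(c,None,fx=2.5,fy=2.5,interpolation=cv2.INTER_CUBIC))
for n in('top0','scene0'):
    c=np.load(f'pics/{n}.npz'); E=c['E']; print(n,'cam at',-E[:3,:3].T@E[:3,3],'K',c['K'][0],c['d'])
```

```text
top0 cam at [0.44879274 0.0515778  1.32769144] K [451.88585377   0.         272.89222287] [-0.09103278  0.          0.          0.          0.        ]
scene0 cam at [ 1.13387048 -0.37408596  1.2738049 ] K [407.68067551   0.         282.58370145] [-0.03256477  0.          0.          0.          0.        ]
```

View pics/top0c.png

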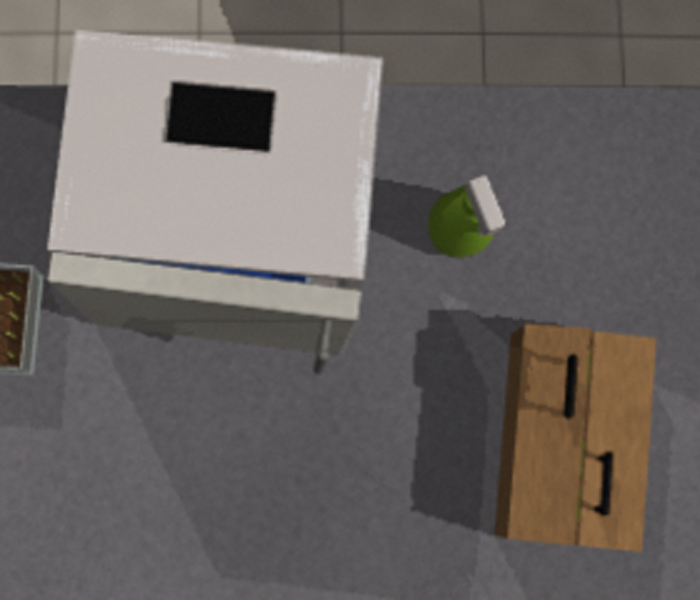

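Run:
```python
from h import *
f=lambda x,y:(150+x/2.5,60+y/2.5)
for nm,p,z in [('seam top',(592,333),.083),('seam bot',(578,545),.083),('TR',(655,338),.083),('BR',(641,550),.083),
 ('Lbar t',(574,355),.112),('Lbar b',(569,416),.112),('Rbar t',(608,453),.112),('Rbar b',(605,513),.112),
 ('hinge top outer',(52,283),.28),('hinge top inner',(55,254),.28),('free outer',(355,319),.28),('free inner',(360,292),.28),
 ('cool fl',(48,249),.28),('cool fr',(363,278),.28),('cool br',(382,58),.28),('cool bl',(77,30),.28),('handle top',(325,320),.275),('handle bot',(320,368),.15),('sprayer base',(455,240),.03),('spr head',(487,203),.165)]:
    print(nm,onz('top0',f(*p),z))
# bars via two views: scene0
print(two('top0',f(571,385),'scene0',(171,256)),two('top0',f(606,483),'scene0',(196,273)))
print(proj('scene0',[[.5,-.2,.0],[.7,-.2,0]]))
```

```text
seam top [ 0.62573141 -0.30742044  0.083     ]
seam bot [ 0.38966033 -0.28243843  0.083     ]
TR [ 0.61963842 -0.38006339  0.083     ]
BR [ 0.38276074 -0.35337251  0.083     ]
Lbar t [ 0.59731873 -0.27785798  0.112     ]
Lbar b [ 0.53036053 -0.26967519  0.112     ]
Rbar t [ 0.48956213 -0.31141527  0.112     ]
Rbar b [ 0.4247839  -0.30558609  0.112     ]
hinge top outer [0.64821784 0.259824   0.28      ]
hinge top inner [0.67605823 0.25759594 0.28      ]
free outer [ 0.61225    -0.02508427  0.28      ]
free inner [ 0.63800038 -0.030215    0.28      ]
cool fl [0.68093276 0.26434339 0.28      ]
cool fr [ 0.65142424 -0.03327763  0.28      ]
cool br [ 0.87013089 -0.0557587   0.28      ]
cool bl [0.89960199 0.24193921 0.28      ]
handle top [0.61222569 0.00292651 0.275     ]
handle bot [0.5806881  0.00301326 0.15      ]
sprayer base [ 0.74507143 -0.16323709  0.03      ]
spr head [ 0.75454199 -0.1764347   0.165     ]
(array([ 0.54006972, -0.27806457,  0.21559784]), np.float64(0.06973643239405351)) (array([ 0.48489799, -0.29471389,  0.02681888]), np.float64(0.09165554446570133))
[[209.93933789 262.94755813]
 [242.37510134 307.82818931]]
```

Run:
```python
from h import *
im=cv2.imread('pics/scene0.png')
a=cv2.resize(im[220:330,130:230],None,fx=4,fy=4,interpolation=cv2.INTER_CUBIC)
b=cv2.resize(im[175:325,265:405],None,fx=2.9,fy=2.93,interpolation=cv2.INTER_CUBIC)
b=b[:440,:390] if b.shape[0]>=440 else b
h=min(len(a),len(b)); cv2.imwrite('pics/sc0c.png',np.hstack([a[:h],b[:h]]))
print(a.shape,b.shape)
```

```text
(440, 400, 3) (440, 390, 3)
```

View pics/sc0c.png

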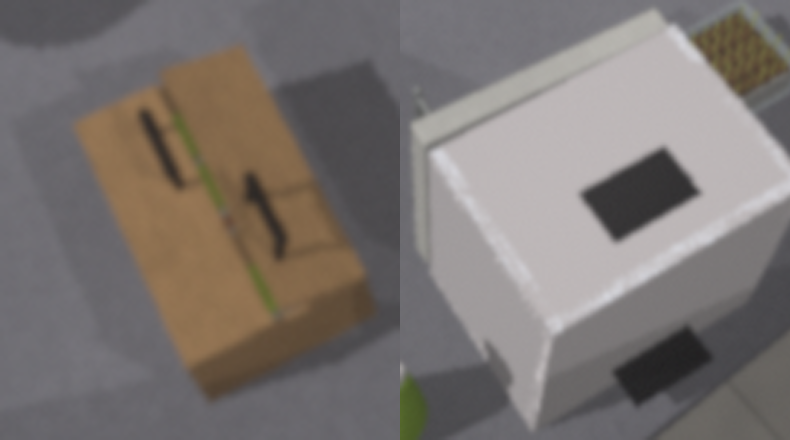

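Run:
```python
from h import *
f=lambda x,y:(150+x/2.5,60+y/2.5)
print('Lbar',two('top0',f(571,385),'scene0',(196.5,274)),'Rbar',two('top0',f(606,483),'scene0',(170.5,257)))
print('handle',two('top0',f(322,357),'scene0',(271,206)))
o=st(); print(R.from_rotvec(o['tool_rot']).as_matrix())
E=np.load('pics/wrist0.npz')['E']; M=R.from_rotvec(o['tool_rot']).as_matrix()
print('cam in tool',M.T@(-E[:3,:3].T@E[:3,3]-o['tool_pos']),'cam axes in tool\n',M.T@E[:3,:3].T, np.load('pics/wrist0.npz')['K'][0])
P=[[.577,.007,.275],[.577,.007,.147],[.612,0,.28]]
print((proj('top0',P)-[150,60])*2.5, proj('scene0',P))
for p,z in[((133,186),.03),((107,261),.0)]: print(onz('top0',p,z))
```

```text
Lbar (array([ 0.56464464, -0.27038266,  0.11694331]), np.float64(0.0033681287315891306)) Rbar (array([ 0.45854251, -0.30691182,  0.10684361]), np.float64(0.005617109594362874))
handle (array([0.57905599, 0.00667331, 0.26384855]), np.float64(0.002330627883451923))
t 0.15 tcp [0.2562 0.5695 0.2303] rv [-0.659  -3.0712  0.0024] F [ 0.2 -0.5 -0.7] op 0.0855 gf 0.0 q [ 1.029   0.0532  1.614  -0.      1.476  -0.119 ]
[[-0.912   0.4103 -0.0008]
 [ 0.4103  0.912  -0.0014]
 [ 0.0002 -0.0016 -1.    ]]
cam in tool [ 0.0845  0.0008 -0.1429] cam axes in tool
 [[ 0.0001 -0.9446 -0.3281]
 [ 1.      0.0001 -0.0002]
 [ 0.0002 -0.3281  0.9446]] [347.7397   0.     283.2902]
[[321.1174 357.0834]
 [316.1386 371.8285]
 [328.3513 319.4028]] [[270.2233 203.4185]
 [270.9577 225.6743]
 [275.3214 211.6769]]
[0.6588 0.4192 0.03  ]
[0.4423 0.4986 0.    ]
```

Call:
{"fn": "jog_arm", "kwargs": {
  "deltas": [
    [-1, [0.5, -0.875, 0.25], [0, 0, 0.05]],
    [-1, [0.5, -0.875, 0.25], [0, 0, 0.05]],
    [-1, [0.5, -0.875, 0.25], [0, 0, 0.05]],
    [-1, [0.5, -0.875, 0.25], [0, 0, 0.05]],
    [-1, [0.5, -0.875, 0.25], [0, 0, 0.05]],
    [-1, [0.5, -0.875, 0.25], [0, 0, 0.05]],
    [-1, [0.5, -0.875, 0.25], [0, 0, 0.05]],
    [-1, [0.5, -0.875, 0.25], [0, 0, 0.05]],
    [-1, [0.5, -0.875, 0.25], [0, 0, 0.05]],
    [-1, [0.5, -0.875, 0.25], [0, 0, 0.05]],
    [-1, [0.5, -0.875, 0.25], [0, 0, 0.05]],
    [-1, [0.5, -0.875, 0.25], [0, 0, 0.05]]
  ],
  "squeeze": 40
}}

```text
t: 1.15
tool_pos: [0.4574, 0.2184, 0.3317]
tool_rot: [0.423, 3.112, 0.001]
contact_force: [0.4, 0.1, -0.4]
opening: 0.0854
grip_force: 0.0
```

Call:
{"fn": "jog_arm", "kwargs": {
  "deltas": [
    [-1, [0.304, -0.53, 0.0], [0, 0, 0.039]],
    [-1, [0.304, -0.53, 0.0], [0, 0, 0.039]],
    [-1, [0.304, -0.53, 0.0], [0, 0, 0.039]],
    [-1, [0.304, -0.53, 0.0], [0, 0, 0.039]],
    [-1, [0.304, -0.53, 0.0], [0, 0, 0.039]],
    [-1, [0.304, -0.53, 0.0], [0, 0, 0.039]],
    [-1, [0.304, -0.53, 0.0], [0, 0, 0.039]],
    [-1, [0.304, -0.53, 0.0], [0, 0, 0.039]],
    [-1, [0.304, -0.53, 0.0], [0, 0, 0.039]]
  ]
}}

```text
t: 1.9
tool_pos: [0.5777, 0.0094, 0.3304]
tool_rot: [-0.222, -3.132, -0.001]
contact_force: [-0.4, -0.2, -0.1]
opening: 0.0853
grip_force: 0.0
```

Run:
```python
from h import *
shot('wrist','w1'); o=st()
print(proj('w1',[[.579,.007,.275],[.579,.007,.147]]))
```

```text
t 1.95 tcp [0.5776 0.0097 0.3308] rv [-0.2212 -3.1328 -0.0009] F [-0.6  0.4  0.9] op 0.0855 gf 0.0 q [-0.1123 -0.0988  1.5983  0.0005  1.6431 -1.542 ]
[[278.5891 226.9049]
 [280.2155 174.3801]]
```

View pics/w1.png

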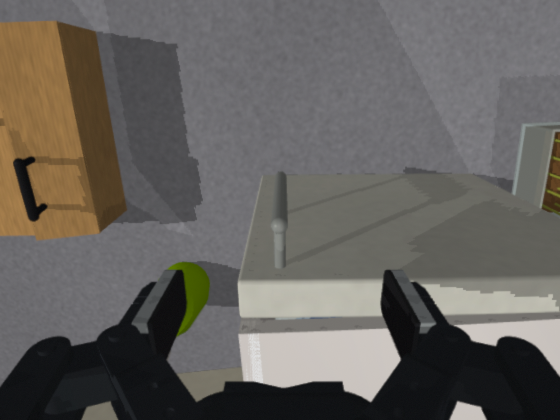

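Call:
{"fn": "jog_arm", "kwargs": {
  "deltas": [
    [-1, [0.003, -0.006, -0.08], [0, 0, 0]],
    [-1, [0.003, -0.006, -0.16], [0, 0, 0]],
    [-1, [0.003, -0.006, -0.257], [0, 0, 0]],
    [-1, [0.003, -0.006, -0.257], [0, 0, 0]],
    [-1, [0.003, -0.006, -0.257], [0, 0, 0]],
    [1, [0.003, -0.006, -0.257], [0, 0, 0]],
    [1, [0.003, -0.006, -0.257], [0, 0, 0]],
    [1, [0.003, -0.006, -0.257], [0, 0, 0]],
    [1, [0.003, -0.006, -0.257], [0, 0, 0]],
    [1, [0.003, -0.006, -0.257], [0, 0, 0]],
    [1, [0.003, -0.006, -0.257], [0, 0, 0]],
    [1, [0.003, -0.006, -0.257], [0, 0, 0]]
  ],
  "squeeze": 60
}}

```text
t: 2.95
tool_pos: [0.5798, 0.0062, 0.2295]
tool_rot: [0.225, 3.132, 0.003]
contact_force: [1.0, 3.5, 2.2]
opening: 0.0092
grip_force: 58.4
```

```bash
cat > arc.py <<'E'
from h import *
import sys
# door arc: shifts from the present commanded handle position
H=np.array([.650,.264]); o=st(); p=np.array(o['tool_pos'])[:2]
for a in np.arange(.1,1.65,.1):
    q=H+R.from_euler('z',-a).as_matrix()[:2,:2]@(p-H)
    print(round(a,2),((q-p)/.4).round(3),'turn',round(-a/np.pi,4))
E
python3 arc.py
```

```text
t 2.95 tcp [0.5798 0.0062 0.2295] rv [0.2245 3.1318 0.0027] F [1.  3.5 2.2] op 0.0092 gf 58.4 q [-0.1186 -0.0543  1.7228  0.0018  1.4714 -1.5464]
0.1 [-0.063  0.021] turn -0.0318
0.2 [-0.125  0.048] turn -0.0637
0.3 [-0.183  0.081] turn -0.0955
0.4 [-0.237  0.119] turn -0.1273
0.5 [-0.288  0.163] turn -0.1592
0.6 [-0.333  0.212] turn -0.191
0.7 [-0.374  0.265] turn -0.2228
0.8 [-0.409  0.321] turn -0.2546
0.9 [-0.439  0.381] turn -0.2865
1.0 [-0.462  0.444] turn -0.3183
1.1 [-0.479  0.509] turn -0.3501
1.2 [-0.489  0.575] turn -0.382
1.3 [-0.493  0.641] turn -0.4138
1.4 [-0.49   0.708] turn -0.4456
1.5 [-0.48   0.774] turn -0.4775
1.6 [-0.464  0.839] turn -0.5093
```

Call:
{"fn": "jog_arm", "kwargs": {
  "deltas": [
    [1, [-0.032, 0.01, 0], [0, 0, -0.016]],
    [1, [-0.063, 0.021, 0], [0, 0, -0.032]],
    [1, [-0.094, 0.034, 0], [0, 0, -0.048]],
    [1, [-0.125, 0.048, 0], [0, 0, -0.064]],
    [1, [-0.154, 0.064, 0], [0, 0, -0.08]],
    [1, [-0.183, 0.081, 0], [0, 0, -0.096]],
    [1, [-0.21, 0.1, 0], [0, 0, -0.111]],
    [1, [-0.237, 0.119, 0], [0, 0, -0.127]],
    [1, [-0.263, 0.141, 0], [0, 0, -0.143]],
    [1, [-0.288, 0.163, 0], [0, 0, -0.159]],
    [1, [-0.311, 0.187, 0], [0, 0, -0.175]],
    [1, [-0.333, 0.212, 0], [0, 0, -0.191]]
  ]
}}

```text
t: 3.95
tool_pos: [0.4455, 0.0898, 0.2295]
tool_rot: [1.145, 2.924, -0.003]
contact_force: [-2.4, -2.6, 4.1]
opening: 0.0089
grip_force: 59.2
```

```bash
python3 arc.py
```

```text
t 3.95 tcp [0.4455 0.0898 0.2295] rv [ 1.1448  2.9244 -0.0033] F [-2.4 -2.6  4.1] op 0.0089 gf 59.2 q [ 0.0363 -0.3744  1.9949 -0.0024  1.521  -0.7881]
0.1 [-0.041  0.053] turn -0.0318
0.2 [-0.076  0.11 ] turn -0.0637
0.3 [-0.106  0.171] turn -0.0955
0.4 [-0.129  0.233] turn -0.1273
0.5 [-0.146  0.298] turn -0.1592
0.6 [-0.157  0.365] turn -0.191
0.7 [-0.16   0.432] turn -0.2228
0.8 [-0.157  0.499] turn -0.2546
0.9 [-0.148  0.565] turn -0.2865
1.0 [-0.132  0.63 ] turn -0.3183
1.1 [-0.109  0.694] turn -0.3501
1.2 [-0.08   0.754] turn -0.382
1.3 [-0.045  0.812] turn -0.4138
1.4 [-0.005  0.865] turn -0.4456
1.5 [0.041 0.915] turn -0.4775
1.6 [0.091 0.959] turn -0.5093
```

Call:
{"fn": "jog_arm", "kwargs": {
  "deltas": [
    [1, [-0.034, 0.042, 0], [0, 0, -0.025]],
    [1, [-0.062, 0.087, 0], [0, 0, -0.051]],
    [1, [-0.089, 0.134, 0], [0, 0, -0.076]],
    [1, [-0.111, 0.183, 0], [0, 0, -0.102]],
    [1, [-0.129, 0.233, 0], [0, 0, -0.127]],
    [1, [-0.143, 0.285, 0], [0, 0, -0.153]],
    [1, [-0.153, 0.338, 0], [0, 0, -0.178]],
    [1, [-0.159, 0.392, 0], [0, 0, -0.204]],
    [1, [-0.16, 0.445, 0], [0, 0, -0.229]],
    [1, [-0.157, 0.499, 0], [0, 0, -0.255]],
    [1, [-0.15, 0.552, 0], [0, 0, -0.28]],
    [1, [-0.14, 0.598, 0], [0, 0, -0.302]]
  ]
}}

```text
t: 4.95
tool_pos: [0.3854, 0.3322, 0.2295]
tool_rot: [-2.346, -2.076, 0.01]
contact_force: [-18.4, 2.6, 9.9]
opening: 0.009
grip_force: 60.8
```

Call:
{"fn": "jog_arm", "kwargs": {
  "deltas": [
    [1, [0, 0, 0], [0, 0, 0]],
    [0, [0, 0, 0], [0, 0, 0]],
    [-1, [0, 0, 0], [0, 0, 0]],
    [-1, [0, 0, 0], [0, 0, 0]],
    [-1, [0, 0, 0], [0, 0, 0]],
    [-1, [0, 0, 0], [0, 0, 0]],
    [-1, [0, 0, 0.1], [0, 0, 0]],
    [-1, [0, 0, 0.2], [0, 0, 0]],
    [-1, [0, 0, 0.3], [0, 0, 0]],
    [-1, [0, 0, 0.3], [0, 0, 0]]
  ]
}}

```text
t: 5.78
tool_pos: [0.3927, 0.3306, 0.3589]
tool_rot: [2.351, 2.08, 0.024]
contact_force: [0.2, 0.1, 1.6]
opening: 0.0857
grip_force: 0.0
```

Run:
```python
from h import *
st(); im=shot('top','top1'); c=im[90:330,130:420]
cv2.imwrite('pics/top1c.png',cv2.resize(c,None,fx=2.5,fy=2.5,interpolation=cv2.INTER_CUBIC)[:,:,::-1])
```

```text
t 5.7833 tcp [0.3927 0.3306 0.3589] rv [2.3507 2.0799 0.0242] F [0.2 0.1 1.6] op 0.0857 gf 0.0 q [ 0.5548 -0.2699  1.7022 -0.0002  1.6936  0.6769]
```

View pics/top1c.png

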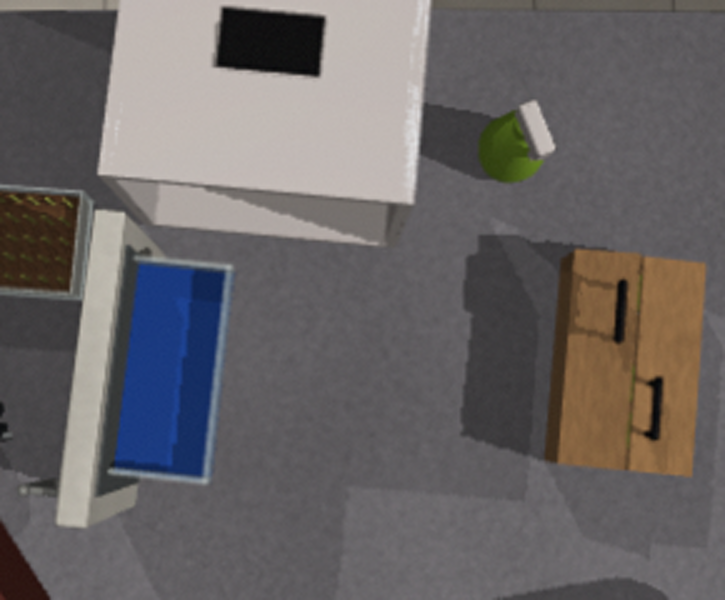

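Call:
{"fn": "jog_arm", "kwargs": {
  "deltas": [
    [-1, [0.06, -0.5, 0], [0, 0, 0.25]],
    [-1, [0.06, -0.5, 0], [0, 0, 0.25]],
    [-1, [0.06, -0.5, 0], [0, 0, 0.25]],
    [-1, [0.06, -0.5, 0], [0, 0, 0.25]],
    [-1, [0.06, -0.5, 0], [0, 0, 0.25]],
    [-1, [0.125, -1, 0], [0, 0, 0.45]],
    [-1, [0.125, -1, 0], [0, 0, 0.45]],
    [-1, [0.125, -1, 0], [0, 0, 0.45]],
    [-1, [0.125, -1, 0], [0, 0, 0.45]],
    [-1, [0.125, -1, 0], [0, 0, 0.45]],
    [-1, [0.125, -1, 0], [0, 0, 0.45]],
    [-1, [0.125, -1, 0], [0, 0, 0.45]]
  ]
}}

```text
t: 6.83
tool_pos: [0.4395, -0.0741, 0.3468]
tool_rot: [-0.626, -3.077, 0.002]
contact_force: [0.7, 0.4, 0.0]
opening: 0.0851
grip_force: 0.0
```

Call:
{"fn": "jog_arm", "kwargs": {
  "deltas": [
    [-1, [0.19, -0.525, -0.225], [0, 0, 0.055]],
    [-1, [0.19, -0.525, -0.225], [0, 0, 0.055]],
    [-1, [0.19, -0.525, -0.225], [0, 0, 0.055]],
    [-1, [0.19, -0.525, -0.225], [0, 0, 0.055]],
    [-1, [0.19, -0.525, -0.225], [0, 0, 0.055]],
    [-1, [0.19, -0.525, -0.225], [0, 0, 0.055]],
    [-1, [0.19, -0.525, -0.225], [0, 0, 0.055]],
    [-1, [0.19, -0.525, -0.225], [0, 0, 0.055]],
    [-1, [0.19, -0.525, -0.225], [0, 0, 0.055]],
    [-1, [0.19, -0.525, -0.225], [0, 0, 0.055]]
  ]
}}

```text
t: 7.67
tool_pos: [0.516, -0.2798, 0.259]
tool_rot: [0.359, 3.12, -0.0]
contact_force: [-0.1, 0.8, 0.3]
opening: 0.0852
grip_force: 0.0
```

Run:
```python
from h import *
shot('wrist','w2'); o=st()
y=R.from_rotvec(o['tool_rot']).as_matrix()[:,1]; print('psi',np.arctan2(-y[0],y[1]))
print(proj('w2',[[.5640,-.2725,.112],[.4575,-.307,.112]]))
```

```text
t 7.7167 tcp [ 0.5161 -0.2796  0.2595] rv [ 0.3582  3.1197 -0.0011] F [-0.3  0.6 -0.1] op 0.0855 gf 0.0 q [-0.6233 -0.0534  1.6721  0.0001  1.5213 -1.9655]
psi -0.22861640571466788
[[302.2122 230.51  ]
 [233.976  123.5347]]
```

View pics/w2.png

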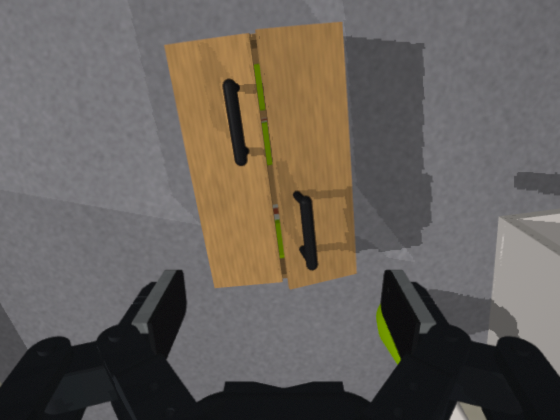

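Run:
```python
from h import *
for a,b in [((305,198),(312,265)),((230,85),(241,160))]:
    A,B=onz('w2',a,.115),onz('w2',b,.115); print((A+B)/2,'yaw',np.arctan2(*(B-A)[[1,0]]),np.linalg.norm(B-A))
for p in [(215,288),(355,274),(342,24),(167,44)]: print(onz('w2',p,.083))
```

```text
[ 0.56608867 -0.26716951  0.115     ] yaw -0.10947946517202896 0.06667154116930542
[ 0.4576853 -0.3052133  0.115    ] yaw -0.12289124416230052 0.060570931264828175
[ 0.62165166 -0.37863531  0.083     ]
[ 0.63860457 -0.23007926  0.083     ]
[ 0.40098384 -0.2019101   0.083     ]
[ 0.38211804 -0.34934086  0.083     ]
```

Run:
```python
from h import *
f=lambda x,y:(150+x/2.5,60+y/2.5)
g=lambda x,y:(130+x/2.5,90+y/2.5)
print('L',two('top0',f(571.5,385.5),'w2',(308.5,232)),two('top1',g(621,311),'w2',(308.5,232)),two('scene0',(196.5,274),'w2',(308.5,232)))
print('R',two('top0',f(606.5,483),'w2',(235.5,122)),two('top1',g(655,408),'w2',(235.5,122)),two('scene0',(170.5,257),'w2',(235.5,122)))
```

```text
L (array([ 0.56135909, -0.26831583,  0.12635544]), np.float64(0.0036053577079215473)) (array([ 0.56101032, -0.26800968,  0.12657914]), np.float64(0.0028600032886445035)) (array([ 0.56503583, -0.26799729,  0.11549541]), np.float64(0.001740658964201595))
R (array([ 0.45618387, -0.30344142,  0.12746622]), np.float64(0.001810730552768288)) (array([ 0.45659524, -0.30474996,  0.11806464]), np.float64(0.0010828184157720229)) (array([ 0.45767886, -0.30560747,  0.10307262]), np.float64(0.002584931158659358))
```

Call:
{"fn": "jog_arm", "kwargs": {
  "deltas": [
    [-1, [0.121, 0.028, -0.2], [0, 0, 0.0355]],
    [-1, [0.121, 0.028, -0.2], [0, 0, 0.0355]],
    [-1, [0.121, 0.028, -0.2], [0, 0, 0.0355]],
    [-1, [0.121, 0.028, -0.3], [0, 0, 0.0355]],
    [-1, [0.121, 0.028, -0.396], [0, 0, 0.0355]],
    [-1, [0.121, 0.028, -0.396], [0, 0, 0.0355]],
    [1, [0.121, 0.028, -0.396], [0, 0, 0.0355]],
    [1, [0.121, 0.028, -0.396], [0, 0, 0.0355]],
    [1, [0.121, 0.028, -0.396], [0, 0, 0.0355]],
    [1, [0.121, 0.028, -0.396], [0, 0, 0.0355]],
    [1, [0.121, 0.028, -0.396], [0, 0, 0.0355]],
    [1, [0.121, 0.028, -0.396], [0, 0, 0.0355]]
  ],
  "squeeze": 40
}}

```text
t: 8.72
tool_pos: [0.5651, -0.2697, 0.1018]
tool_rot: [0.186, 3.134, -0.002]
contact_force: [0.8, 2.1, -1.8]
opening: 0.0123
grip_force: 1.1
```

```bash
cat > flap.py <<'E'
from h import *
import sys
side=int(sys.argv[1]) # +1 left, -1 right
hz=.014; yaw=-.117; o=st(); ey=np.array([-np.sin(yaw),np.cos(yaw)])
# bar relative to hinge at angle a (outward coordinate, up); tool tilt tau outward about bar
def bar(a): return np.array([-.055*np.cos(a)+.034*np.sin(a), .034*np.cos(a)+.055*np.sin(a)])
a0=float(sys.argv[2]); 
def tcp(a,tau): return bar(a)-hz*np.array([-np.sin(tau)*-1*-1,np.cos(tau)]) # fingers point inward when tool leans outward
ex=np.array([np.cos(yaw),np.sin(yaw),0])
for a in np.arange(a0+.1,2.05,.1):
    tau=min(.5,.4*(a-a0)); d=tcp(a,tau)-tcp(a0,0)
    s=np.r_[side*d[0]*ey,d[1]]/.4; rv=-side*tau*ex/np.pi
    print(round(a,2),s.round(3),rv.round(3))
E
python3 flap.py 1 0.05
```

```text
t 8.7167 tcp [ 0.5651 -0.2697  0.1018] rv [ 0.1856  3.1338 -0.0018] F [ 0.8  2.1 -1.8] op 0.0123 gf 1.1 q [-0.5641  0.1638  1.7173  0.0001  1.258  -2.0167]
0.15 [0.001 0.011 0.013] [-0.013  0.001 -0.   ]
0.25 [0.003 0.024 0.025] [-0.025  0.003 -0.   ]
0.35 [0.004 0.037 0.035] [-0.038  0.004 -0.   ]
0.45 [0.006 0.051 0.045] [-0.051  0.006 -0.   ]
0.55 [0.008 0.067 0.053] [-0.063  0.007 -0.   ]
0.65 [0.01  0.083 0.06 ] [-0.076  0.009 -0.   ]
0.75 [0.012 0.099 0.066] [-0.089  0.01  -0.   ]
0.85 [0.014 0.116 0.069] [-0.101  0.012 -0.   ]
0.95 [0.016 0.134 0.072] [-0.114  0.013 -0.   ]
1.05 [0.018 0.151 0.073] [-0.126  0.015 -0.   ]
1.15 [0.02  0.168 0.072] [-0.139  0.016 -0.   ]
1.25 [0.022 0.185 0.069] [-0.152  0.018 -0.   ]
1.35 [0.024 0.201 0.065] [-0.158  0.019 -0.   ]
1.45 [0.025 0.216 0.059] [-0.158  0.019 -0.   ]
1.55 [0.027 0.23  0.052] [-0.158  0.019 -0.   ]
1.65 [0.029 0.244 0.043] [-0.158  0.019 -0.   ]
1.75 [0.03  0.256 0.033] [-0.158  0.019 -0.   ]
1.85 [0.031 0.268 0.021] [-0.158  0.019 -0.   ]
1.95 [0.033 0.278 0.009] [-0.158  0.019 -0.   ]
```

```bash
sed -i 's/np.array(\[-np.sin(tau)\*-1\*-1,np.cos(tau)\])/np.array([np.sin(tau),np.cos(tau)])/' flap.py; python3 flap.py 1 0.05
```

```text
t 8.7167 tcp [ 0.5651 -0.2697  0.1018] rv [ 0.1856  3.1338 -0.0018] F [ 0.8  2.1 -1.8] op 0.0123 gf 1.1 q [-0.5641  0.1638  1.7173  0.0001  1.258  -2.0167]
0.15 [0.001 0.008 0.013] [-0.013  0.001 -0.   ]
0.25 [0.002 0.018 0.025] [-0.025  0.003 -0.   ]
0.35 [0.003 0.029 0.035] [-0.038  0.004 -0.   ]
0.45 [0.005 0.04  0.045] [-0.051  0.006 -0.   ]
0.55 [0.006 0.053 0.053] [-0.063  0.007 -0.   ]
0.65 [0.008 0.066 0.06 ] [-0.076  0.009 -0.   ]
0.75 [0.009 0.08  0.066] [-0.089  0.01  -0.   ]
0.85 [0.011 0.095 0.069] [-0.101  0.012 -0.   ]
0.95 [0.013 0.109 0.072] [-0.114  0.013 -0.   ]
1.05 [0.015 0.124 0.073] [-0.126  0.015 -0.   ]
1.15 [0.016 0.139 0.072] [-0.139  0.016 -0.   ]
1.25 [0.018 0.153 0.069] [-0.152  0.018 -0.   ]
1.35 [0.02  0.168 0.065] [-0.158  0.019 -0.   ]
1.45 [0.021 0.183 0.059] [-0.158  0.019 -0.   ]
1.55 [0.023 0.197 0.052] [-0.158  0.019 -0.   ]
1.65 [0.025 0.21  0.043] [-0.158  0.019 -0.   ]
1.75 [0.026 0.223 0.033] [-0.158  0.019 -0.   ]
1.85 [0.028 0.234 0.021] [-0.158  0.019 -0.   ]
1.95 [0.029 0.244 0.009] [-0.158  0.019 -0.   ]
```

Call:
{"fn": "jog_arm", "kwargs": {
  "deltas": [
    [1, [0, 0, 0], [0, 0, 0]],
    [1, [0.001, 0.008, 0.013], [-0.013, 0.001, 0]],
    [1, [0.002, 0.018, 0.025], [-0.025, 0.003, 0]],
    [1, [0.003, 0.029, 0.035], [-0.038, 0.004, 0]],
    [1, [0.005, 0.04, 0.045], [-0.051, 0.006, 0]],
    [1, [0.006, 0.053, 0.053], [-0.063, 0.007, 0]],
    [1, [0.008, 0.066, 0.06], [-0.076, 0.009, 0]],
    [1, [0.009, 0.08, 0.066], [-0.089, 0.01, 0]]
  ]
}}

```text
t: 9.38
tool_pos: [0.5685, -0.2365, 0.1244]
tool_rot: [-0.181, -3.092, 0.439]
contact_force: [7.2, -1.4, -14.9]
opening: 0.0093
grip_force: 38.7
```

Call:
{"fn": "jog_arm", "kwargs": {
  "deltas": [
    [1, [0.002, 0.015, 0.003], [-0.012, 0.002, 0]],
    [1, [0.004, 0.029, 0.006], [-0.025, 0.003, 0]],
    [1, [0.006, 0.044, 0.007], [-0.037, 0.005, 0]],
    [1, [0.007, 0.059, 0.006], [-0.05, 0.006, 0]],
    [1, [0.009, 0.073, 0.003], [-0.063, 0.008, 0]],
    [1, [0.011, 0.088, -0.001], [-0.069, 0.009, 0]],
    [1, [0.012, 0.103, -0.007], [-0.069, 0.009, 0]],
    [1, [0.014, 0.117, -0.014], [-0.069, 0.009, 0]],
    [1, [0.016, 0.13, -0.023], [-0.069, 0.009, 0]],
    [1, [0.017, 0.143, -0.033], [-0.069, 0.009, 0]],
    [1, [0.019, 0.154, -0.045], [-0.069, 0.009, 0]],
    [1, [0.019, 0.154, -0.045], [-0.069, 0.009, 0]]
  ]
}}

```text
t: 10.38
tool_pos: [0.5748, -0.179, 0.1053]
tool_rot: [-0.173, -3.007, 0.777]
contact_force: [7.6, -22.5, -16.7]
opening: 0.0093
grip_force: 38.9
```

Call:
{"fn": "jog_arm", "kwargs": {
  "deltas": [
    [0.45, [0, 0, 0], [0, 0, 0]],
    [0.45, [0, 0, 0], [0, 0, 0]],
    [0.45, [0, 0, 0], [0, 0, 0]],
    [0.45, [0.003, 0.03, 0.055], [0, 0, 0]],
    [0.45, [0.007, 0.06, 0.11], [0, 0, 0]],
    [0.45, [0.01, 0.09, 0.165], [0, 0, 0]],
    [-1, [0.01, 0.09, 0.265], [0, 0, 0]],
    [-1, [0.01, 0.09, 0.365], [0.08, -0.01, 0]],
    [-1, [0.01, 0.09, 0.365], [0.158, -0.019, 0]],
    [-1, [0.01, 0.09, 0.365], [0.158, -0.019, 0]],
    [-1, [0.01, 0.09, 0.365], [0.158, -0.019, 0]]
  ]
}}

```text
t: 11.3
tool_pos: [0.5811, -0.1389, 0.2587]
tool_rot: [0.181, 3.129, 0.007]
contact_force: [0.5, 0.2, -0.9]
opening: 0.0817
grip_force: 0.0
```

Run:
```python
from h import *
o=st(); im=shot('top','top2'); c=im[120:320,300:440]
a=cv2.resize(c,None,fx=2.8,fy=2.8,interpolation=cv2.INTER_CUBIC)
im=shot('scene','sc2'); b=cv2.resize(im[210:350,120:260],None,fx=2.8,fy=4,interpolation=cv2.INTER_CUBIC)
cv2.imwrite('pics/c2.png',np.hstack([a,b])[:,:,::-1]);
```

```text
t 11.3 tcp [ 0.5811 -0.1389  0.2587] rv [0.1809 3.1289 0.0067] F [ 0.5  0.2 -0.9] op 0.0817 gf 0.0 q [-0.3622 -0.0315  1.6521  0.0063  1.5151 -1.8178]
```

View pics/c2.png

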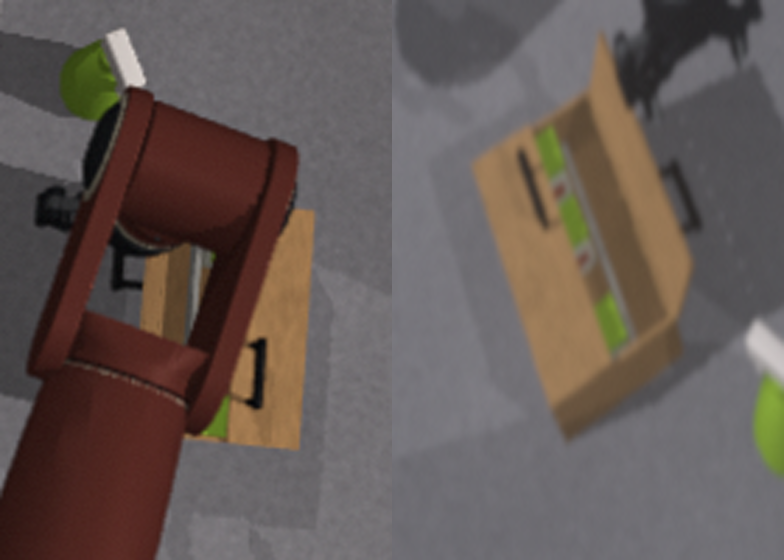

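Call:
{"fn": "jog_arm", "kwargs": {
  "deltas": [
    [-1, [-0.309, -0.415, 0], [0, 0, 0]],
    [-1, [-0.309, -0.415, 0], [0, 0, 0]],
    [-1, [-0.309, -0.415, 0], [0, 0, 0]],
    [-1, [-0.309, -0.415, 0], [0, 0, 0]],
    [-1, [-0.309, -0.415, 0], [0, 0, 0]],
    [-1, [-0.309, -0.415, -0.1], [0, 0, 0]],
    [-1, [-0.309, -0.415, -0.2], [0, 0, 0]],
    [-1, [-0.309, -0.415, -0.3], [0, 0, 0]],
    [-1, [-0.309, -0.415, -0.35], [0, 0, 0]],
    [-1, [-0.309, -0.415, -0.397], [0, 0, 0]],
    [-1, [-0.309, -0.415, -0.397], [0, 0, 0]],
    [-1, [-0.309, -0.415, -0.397], [0, 0, 0]]
  ]
}}

```text
t: 12.4
tool_pos: [0.4557, -0.3043, 0.0947]
tool_rot: [-0.182, -3.134, -0.001]
contact_force: [0.5, -0.1, 0.7]
opening: 0.0853
grip_force: 0.0
```

Call:
{"fn": "jog_arm", "kwargs": {
  "deltas": [
    [1, [0, 0, 0], [0, 0, 0]],
    [1, [0, 0, 0], [0, 0, 0]],
    [1, [0, 0, 0], [0, 0, 0]],
    [1, [0, 0, 0], [0, 0, 0]],
    [1, [0, 0, 0], [0, 0, 0]],
    [1, [0, 0, 0], [0, 0, 0]],
    [1, [0, 0, 0], [0, 0, 0]],
    [1, [0, 0, 0], [0, 0, 0]]
  ]
}}

```text
t: 13.07
tool_pos: [0.4562, -0.306, 0.0959]
tool_rot: [0.185, 3.135, -0.001]
contact_force: [1.3, -0.6, -0.8]
opening: 0.0092
grip_force: 38.9
```

```bash
python3 flap.py -1 0.05
```

```text
t 13.0667 tcp [ 0.4562 -0.306   0.0959] rv [ 0.1848  3.1354 -0.0013] F [ 1.3 -0.6 -0.8] op 0.0092 gf 38.9 q [-0.7263 -0.0036  1.906  -0.0002  1.2381 -2.1793]
0.15 [-0.001 -0.008  0.013] [ 0.013 -0.001  0.   ]
0.25 [-0.002 -0.018  0.025] [ 0.025 -0.003  0.   ]
0.35 [-0.003 -0.029  0.035] [ 0.038 -0.004  0.   ]
0.45 [-0.005 -0.04   0.045] [ 0.051 -0.006  0.   ]
0.55 [-0.006 -0.053  0.053] [ 0.063 -0.007  0.   ]
0.65 [-0.008 -0.066  0.06 ] [ 0.076 -0.009  0.   ]
0.75 [-0.009 -0.08   0.066] [ 0.089 -0.01   0.   ]
0.85 [-0.011 -0.095  0.069] [ 0.101 -0.012  0.   ]
0.95 [-0.013 -0.109  0.072] [ 0.114 -0.013  0.   ]
1.05 [-0.015 -0.124  0.073] [ 0.126 -0.015  0.   ]
1.15 [-0.016 -0.139  0.072] [ 0.139 -0.016  0.   ]
1.25 [-0.018 -0.153  0.069] [ 0.152 -0.018  0.   ]
1.35 [-0.02  -0.168  0.065] [ 0.158 -0.019  0.   ]
1.45 [-0.021 -0.183  0.059] [ 0.158 -0.019  0.   ]
1.55 [-0.023 -0.197  0.052] [ 0.158 -0.019  0.   ]
1.65 [-0.025 -0.21   0.043] [ 0.158 -0.019  0.   ]
1.75 [-0.026 -0.223  0.033] [ 0.158 -0.019  0.   ]
1.85 [-0.028 -0.234  0.021] [ 0.158 -0.019  0.   ]
1.95 [-0.029 -0.244  0.009] [ 0.158 -0.019  0.   ]
```

Call:
{"fn": "jog_arm", "kwargs": {
  "deltas": [
    [1, [-0.001, -0.008, 0.013], [0.013, -0.001, 0]],
    [1, [-0.002, -0.018, 0.025], [0.025, -0.003, 0]],
    [1, [-0.003, -0.029, 0.035], [0.038, -0.004, 0]],
    [1, [-0.005, -0.04, 0.045], [0.051, -0.006, 0]],
    [1, [-0.006, -0.053, 0.053], [0.063, -0.007, 0]],
    [1, [-0.008, -0.066, 0.06], [0.076, -0.009, 0]],
    [1, [-0.009, -0.08, 0.066], [0.089, -0.01, 0]]
  ]
}}

```text
t: 13.65
tool_pos: [0.4529, -0.3344, 0.1244]
tool_rot: [0.179, 3.088, 0.455]
contact_force: [-2.8, 11.8, 15.5]
opening: 0.0094
grip_force: 39.8
```

Call:
{"fn": "jog_arm", "kwargs": {
  "deltas": [
    [1, [-0.002, -0.015, 0.003], [0.012, -0.002, 0]],
    [1, [-0.004, -0.029, 0.006], [0.025, -0.003, 0]],
    [1, [-0.006, -0.044, 0.007], [0.037, -0.005, 0]],
    [1, [-0.007, -0.059, 0.006], [0.05, -0.006, 0]],
    [1, [-0.009, -0.073, 0.003], [0.063, -0.008, 0]],
    [1, [-0.011, -0.088, -0.001], [0.069, -0.009, 0]],
    [1, [-0.012, -0.103, -0.007], [0.069, -0.009, 0]],
    [1, [-0.014, -0.117, -0.014], [0.069, -0.009, 0]],
    [1, [-0.016, -0.13, -0.023], [0.069, -0.009, 0]],
    [1, [-0.017, -0.143, -0.033], [0.069, -0.009, 0]],
    [1, [-0.019, -0.154, -0.045], [0.069, -0.009, 0]],
    [1, [-0.019, -0.154, -0.045], [0.069, -0.009, 0]]
  ]
}}

```text
t: 14.65
tool_pos: [0.4458, -0.4004, 0.1047]
tool_rot: [0.177, 3.007, 0.766]
contact_force: [4.3, -2.1, 0.9]
opening: 0.0093
grip_force: 42.1
```

Call:
{"fn": "jog_arm", "kwargs": {
  "deltas": [
    [0.45, [0, 0, 0], [0, 0, 0]],
    [0.45, [0, 0, 0], [0, 0, 0]],
    [0.45, [0, 0, 0], [0, 0, 0]],
    [0.45, [-0.003, -0.03, 0.055], [0, 0, 0]],
    [0.45, [-0.007, -0.06, 0.11], [0, 0, 0]],
    [0.45, [-0.01, -0.09, 0.165], [0, 0, 0]],
    [-1, [-0.01, -0.09, 0.265], [0, 0, 0]],
    [-1, [-0.01, -0.09, 0.365], [-0.08, 0.01, 0]],
    [-1, [-0.01, -0.09, 0.465], [-0.158, 0.019, 0]],
    [-1, [0.06, 0.1, 0.465], [-0.158, 0.019, 0]],
    [-1, [0.13, 0.2, 0.465], [-0.158, 0.019, 0]],
    [-1, [0.18, 0.275, 0.465], [-0.158, 0.019, 0]]
  ]
}}

```text
t: 15.65
tool_pos: [0.4966, -0.32, 0.2924]
tool_rot: [0.181, 3.133, -0.008]
contact_force: [0.7, 0.3, -0.8]
opening: 0.0857
grip_force: 0.0
```

Call:
{"fn": "jog_arm", "kwargs": {
  "deltas": [
    [-1, [0, 0, 0], [0, 0, 0]],
    [-1, [0, 0, 0], [0, 0, 0]]
  ]
}}

```text
t: 15.82
tool_pos: [0.4969, -0.3211, 0.2901]
tool_rot: [-0.177, -3.136, 0.0]
contact_force: [-1.0, -0.4, -0.4]
opening: 0.0852
grip_force: 0.0
```

Run:
```python
from h import *
o=st(); shot('wrist','w3'); shot('scene','sc3'); shot('top','top3')
```

```text
t 15.8167 tcp [ 0.4969 -0.3211  0.2901] rv [-0.1767 -3.1362  0.0005] F [-1.  -0.4 -0.4] op 0.0852 gf 0.0 q [-0.6991 -0.0542  1.6225 -0.0005  1.5735 -2.1573]
```

View pics/w3.png

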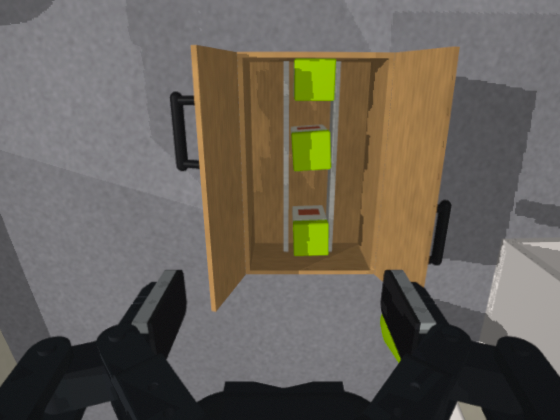

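Run:
```python
from h import *
im=np.load('pics/w3.npz')['im']; hsv=cv2.cvtColor(im,cv2.COLOR_RGB2HSV)
m=cv2.inRange(hsv,(25,120,120),(45,255,255)); m[270:]=0
n,l,s,c=cv2.connectedComponentsWithStats(m)
for i in range(1,n):
    if s[i,4]<300: continue
    pts=np.argwhere(l==i)[:,::-1].astype(np.float32)
    W=np.array([onz('w3',p,.069)[:2] for p in pts]); r=cv2.minAreaRect(W.astype(np.float32)*1000)
    print(c[i],s[i],'rect mm',np.round(r[0],1),np.round(r[1],1),round(r[2],1))
g=lambda x,y:(130+x/2.5,90+y/2.5)
for z in (.18,.2,.22,.24):
    A,B=onz('top1',g(232,265),z),onz('top1',g(207,482),z); print(z,A[:2],B[:2],np.linalg.norm(A-B))
for p in[(127,213),(88,523),(97,211),(58,523)]: print('door top',onz('top1',g(*p),.28)[:2])
for p in[(145,262),(110,473),(230,268),(205,478)]: print('floor',onz('top1',g(*p),.193)[:2])
b=np.load('pics/top3.npz')['im'][130:310,150:250]; a=np.load('pics/sc3.npz')['im'][130:270,220:360]
a=cv2.resize(a,None,fx=3.9,fy=3.9,interpolation=cv2.INTER_CUBIC); b=cv2.resize(b,None,fx=2.5,fy=546/180,interpolation=cv2.INTER_CUBIC)
cv2.imwrite('pics/c3.png',np.hstack([a,b])[:,:,::-1])
```

```text
[314.76002358  79.10436321] [ 294   58   42   43 1696] rect mm [ 415.4 -280. ] [40.7 39.9] 84.1
[311.76405274 150.60235947] [ 292  130   39   41 1441] rect mm [ 486.7 -289.2] [40.  41.9] 87.6
[311.17562724 238.96684588] [ 293  222   36   34 1116] rect mm [ 589. -299.] [40.  41.7] 86.0
0.18 [0.60709323 0.14528429] [0.38785476 0.1697604 ] 0.22060051314444107
0.2 [0.60433464 0.14365133] [0.38891668 0.16770091] 0.2167562653711837
0.22 [0.60157605 0.14201837] [0.3899786  0.16564143] 0.21291201759792638
0.24 [0.59881746 0.14038542] [0.39104052 0.16358195] 0.20906776982466913
door top [0.64327579 0.23614427]
door top [0.35664123 0.26804001]
door top [0.64538063 0.26448303]
door top [0.35669983 0.29554538]
floor [0.60891106 0.23233269]
floor [0.39791628 0.26470241]
floor [0.60224865 0.14623163]
floor [0.39248568 0.17041336]
```

View pics/c3.png

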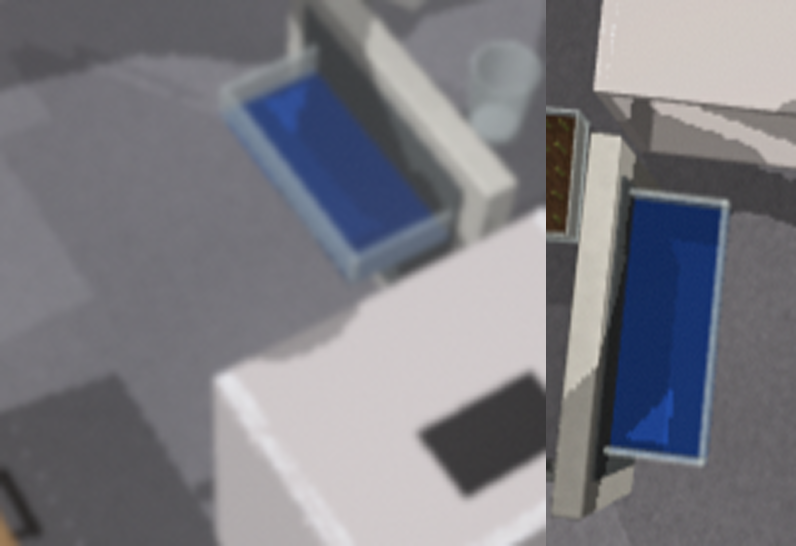

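Call:
{"fn": "jog_arm", "kwargs": {
  "deltas": [
    [-0.5, [0.23, 0.055, -0.1], [0, 0, 0]],
    [-0.5, [0.23, 0.055, -0.2], [0, 0, 0]],
    [-0.5, [0.23, 0.055, -0.3], [0, 0, 0]],
    [-0.5, [0.23, 0.055, -0.38], [0, 0, 0]],
    [-0.5, [0.23, 0.055, -0.46], [0, 0, 0]],
    [-0.5, [0.23, 0.055, -0.52], [0, 0, 0]],
    [-0.5, [0.23, 0.055, -0.57], [0, 0, 0]],
    [-0.5, [0.23, 0.055, -0.605], [0, 0, 0]],
    [-0.5, [0.23, 0.055, -0.63], [0, 0, 0]],
    [-0.5, [0.23, 0.055, -0.63], [0, 0, 0]]
  ],
  "squeeze": 50
}}

```text
t: 16.8
tool_pos: [0.587, -0.3023, 0.036]
tool_rot: [-0.186, -3.133, -0.002]
contact_force: [-0.9, -0.4, -0.1]
opening: 0.0638
grip_force: 0.0
```

Call:
{"fn": "jog_arm", "kwargs": {
  "deltas": [
    [0.3, [0, 0, 0], [0, 0, 0]],
    [0.3, [0, 0, 0], [0, 0, 0]],
    [0.3, [0, 0, 0], [0, 0, 0]],
    [0.3, [0, 0, 0], [0, 0, 0]],
    [0.3, [0, 0, 0], [0, 0, 0]],
    [0.3, [0, 0, 0], [0, 0, 0]]
  ]
}}

```text
t: 17.3
tool_pos: [0.5899, -0.3029, 0.0409]
tool_rot: [0.183, 3.132, -0.004]
contact_force: [0.6, -0.7, 6.9]
opening: 0.0394
grip_force: 52.0
```

Call:
{"fn": "jog_arm", "kwargs": {
  "deltas": [
    [0.3, [0, 0, 0.05], [0, 0, 0]],
    [0.3, [0, 0, 0.12], [0, 0, 0]],
    [0.3, [0, 0, 0.2], [0, 0, 0]],
    [0.3, [0, 0, 0.28], [0, 0, 0]],
    [0.3, [0, 0, 0.36], [0, 0, 0]],
    [0.3, [0, 0, 0.44], [0, 0, 0]],
    [0.3, [0, 0, 0.52], [0, 0, 0]],
    [0.3, [0, 0, 0.59], [0, 0, 0]],
    [0.3, [0, 0.04, 0.65], [0, 0, 0]],
    [0.3, [-0.02, 0.11, 0.67], [0, 0, 0]],
    [0.3, [-0.04, 0.19, 0.67], [0, 0, 0]],
    [0.3, [-0.06, 0.27, 0.67], [0, 0, 0]]
  ]
}}

```text
t: 18.3
tool_pos: [0.5641, -0.1928, 0.3073]
tool_rot: [0.185, 3.134, -0.001]
contact_force: [0.3, 0.2, -0.5]
opening: 0.0394
grip_force: 51.2
```

Call:
{"fn": "jog_arm", "kwargs": {
  "deltas": [
    [0.3, [0, 0.08, 0], [0, 0, 0]],
    [0.3, [0, 0.16, 0], [0, 0, 0]],
    [0.3, [0, 0.24, 0], [0, 0, 0]],
    [0.3, [0, 0.32, 0], [0, 0, 0]],
    [0.3, [0, 0.4, 0], [0, 0, 0]],
    [0.3, [0, 0.48, 0], [0, 0, 0]],
    [0.3, [0, 0.56, 0], [0, 0, 0]],
    [0.3, [0, 0.64, 0], [0, 0, 0]],
    [0.3, [0, 0.72, 0], [0, 0, 0]],
    [0.3, [0, 0.8, 0], [0, 0, 0]],
    [0.3, [0, 0.86, 0], [0, 0, 0]],
    [0.3, [0, 0.88, 0], [0, 0, 0]]
  ]
}}

```text
t: 19.3
tool_pos: [0.5635, 0.1615, 0.3058]
tool_rot: [-0.178, -3.136, -0.002]
contact_force: [-0.0, 0.1, -2.2]
opening: 0.0396
grip_force: 51.2
```

Run:
```python
from h import *
o=st(); shot('wrist','w4')
ex=np.array([-.111,-.994,0]); ey=np.array([.994,-.111,0]); C=np.array([.501,.2015,.193])
print(proj('w4',[C+a*ex+b*ey+[0,0,.03] for a,b in[(.045,-.1025),(.045,.1025),(-.048,.1025),(-.048,-.1025)]]))
print(proj('w4',[C+a*ex+b*ey for a,b in[(.045,-.1025),(.045,.1025),(-.048,.1025),(-.048,-.1025)]]))
```

```text
t 19.3 tcp [0.5635 0.1615 0.3058] rv [-0.1779 -3.1357 -0.0016] F [-0.   0.1 -2.2] op 0.0396 gf 51.2 q [ 0.1517 -0.0723  1.6142  0.0012  1.6004 -1.3057]
[[259.0124 -78.889 ]
 [265.4684 255.2698]
 [392.795  254.76  ]
 [426.6233 -76.906 ]]
[[262.0906 -58.5312]
 [267.2265 237.6699]
 [381.8676 237.2952]
 [408.4573 -57.2164]]
```

View pics/w4.png

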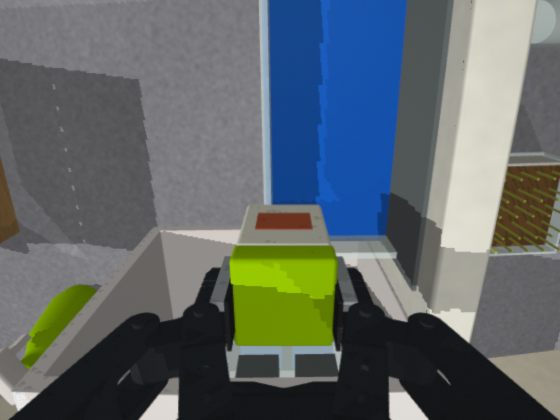

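Call:
{"fn": "jog_arm", "kwargs": {
  "deltas": [
    [0.3, [-0.011, 0.091, 0], [0, 0, 0]],
    [0.3, [-0.011, 0.091, 0], [0, 0, 0]],
    [0.3, [-0.011, 0.091, 0], [0, 0, 0]],
    [0.3, [-0.011, 0.091, -0.04], [0, 0, 0]],
    [0.3, [-0.011, 0.091, -0.08], [0, 0, 0]],
    [0.3, [-0.011, 0.091, -0.12], [0, 0, 0]],
    [0.3, [-0.011, 0.091, -0.15], [0, 0, 0]],
    [0.3, [-0.011, 0.091, -0.17], [0, 0, 0]],
    [0.3, [-0.011, 0.091, -0.18], [0, 0, 0]],
    [0.3, [-0.011, 0.091, -0.18], [0, 0, 0]]
  ]
}}

```text
t: 20.18
tool_pos: [0.5596, 0.194, 0.2331]
tool_rot: [-0.185, -3.135, 0.001]
contact_force: [0.3, 0.5, -1.2]
opening: 0.0396
grip_force: 51.4
```

Call:
{"fn": "jog_arm", "kwargs": {
  "deltas": [
    [0.3, [0, 0.008, -0.005], [0, 0, 0]],
    [0.3, [0, 0.008, -0.01], [0, 0, 0]],
    [0.3, [0, 0.008, -0.01], [0, 0, 0]]
  ]
}}

```text
t: 20.43
tool_pos: [0.5602, 0.1982, 0.2306]
tool_rot: [0.183, 3.135, 0.0]
contact_force: [-0.2, -0.4, -0.6]
opening: 0.0391
grip_force: 51.4
```

Call:
{"fn": "jog_arm", "kwargs": {
  "deltas": [
    [0.3, [0, 0, -0.005], [0, 0, 0]],
    [0.3, [0, 0, -0.01], [0, 0, 0]],
    [0.3, [0, 0, -0.01], [0, 0, 0]]
  ]
}}

```text
t: 20.68
tool_pos: [0.5611, 0.1982, 0.2294]
tool_rot: [0.183, 3.132, 0.002]
contact_force: [-2.0, -2.5, 7.1]
opening: 0.0389
grip_force: 51.0
```

Call:
{"fn": "jog_arm", "kwargs": {
  "deltas": [
    [-0.25, [0, 0, 0.003], [0, 0, 0]],
    [-0.25, [0, 0, 0.003], [0, 0, 0]],
    [-0.25, [0, 0, 0.003], [0, 0, 0]],
    [-0.25, [0, 0, 0.04], [0, 0, 0]],
    [-0.25, [0, 0, 0.1], [0, 0, 0]],
    [-0.25, [0, 0, 0.18], [0, 0, 0]],
    [-0.5, [0, -0.05, 0.22], [0, 0, 0]],
    [-0.5, [-0.03, -0.15, 0.22], [0, 0, 0]],
    [-0.5, [-0.06, -0.25, 0.22], [0, 0, 0]],
    [-0.5, [-0.09, -0.35, 0.22], [0, 0, 0]],
    [-0.5, [-0.12, -0.45, 0.22], [0, 0, 0]],
    [-0.5, [-0.15, -0.55, 0.22], [0, 0, 0]]
  ]
}}

```text
t: 21.68
tool_pos: [0.4993, -0.0228, 0.3148]
tool_rot: [0.182, 3.135, 0.0]
contact_force: [0.1, -0.1, 0.9]
opening: 0.0641
grip_force: 0.0
```

Call:
{"fn": "jog_arm", "kwargs": {
  "deltas": [
    [-0.5, [0, -0.1, 0], [0, 0, 0]],
    [-0.5, [0, -0.2, 0], [0, 0, 0]],
    [-0.5, [0, -0.3, 0], [0, 0, 0]],
    [-0.5, [0, -0.4, 0], [0, 0, 0]],
    [-0.5, [0, -0.48, 0], [0, 0, 0]],
    [-0.5, [0, -0.56, 0], [0, 0, 0]],
    [-0.5, [0, -0.6, 0], [0, 0, 0]],
    [-0.5, [0, -0.6, 0], [0, 0, 0]]
  ]
}}

```text
t: 22.35
tool_pos: [0.4998, -0.2642, 0.314]
tool_rot: [-0.189, -3.135, 0.0]
contact_force: [-0.8, 0.7, -0.0]
opening: 0.064
grip_force: 0.0
```

```bash
cat > lids.py <<'E'
from h import *
import sys
def lids(name,z,amin,rows=(0,270)):
    im=np.load(f'pics/{name}.npz')['im']; hsv=cv2.cvtColor(im,cv2.COLOR_RGB2HSV)
    m=cv2.inRange(hsv,(25,120,90),(45,255,255)); m[rows[1]:]=0; m[:rows[0]]=0
    n,l,s,c=cv2.connectedComponentsWithStats(m)
    for i in range(1,n):
        if s[i,4]<amin: continue
        W=np.array([onz(name,p,z)[:2] for p in np.argwhere(l==i)[:,::-1].astype(float)])
        r=cv2.minAreaRect(W.astype(np.float32)*1000); print(name,c[i].round(),s[i],'mm',np.round(r[0],1),np.round(r[1],1),round(r[2],1))
E
python3 - <<'E'
from lids import *
st(); shot('wrist','w5'); lids('w5',.069,300); shot('top','top5'); lids('top5',.257,100,(140,330)); shot('scene','sc5'); lids('sc5',.257,60)
E
```

```text
t 22.35 tcp [ 0.4998 -0.2642  0.314 ] rv [-0.1894 -3.1354  0.0001] F [-0.8  0.7 -0. ] op 0.064 gf 0.0 q [-0.6178 -0.1249  1.6497 -0.0003  1.6171 -2.0679]
w5 [259.  83.] [ 238   63   41   41 1600] mm [ 415.5 -280. ] [41.9 40.7] 83.0
w5 [259. 150.] [ 240  130   39   40 1370] mm [ 486.7 -289. ] [41.3 42.7] 87.4
top5 [197. 212.] [188 203  19  19 282] mm [557.7 200.5] [39.7 40.1] 81.3
top5 [380. 243.] [374 235  15  16 212] mm [ 481.8 -238.3] [34.1 35.9] 88.0
sc5 [317. 174.] [310 168  15  12 118] mm [562.1 198.8] [38.2 39.2] 79.3
sc5 [173. 249.] [166 242  15  15 149] mm [ 528.3 -294.3] [36.7 36.7] 84.5
sc5 [182. 265.] [174 259  16  11 118] mm [ 589.2 -302.5] [33.3 34.9] 84.0
```

Call:
{"fn": "jog_arm", "kwargs": {
  "deltas": [
    [-0.5, [-0.033, -0.062, -0.1], [0, 0, 0]],
    [-0.5, [-0.033, -0.062, -0.2], [0, 0, 0]],
    [-0.5, [-0.033, -0.062, -0.3], [0, 0, 0]],
    [-0.5, [-0.033, -0.062, -0.4], [0, 0, 0]],
    [-0.5, [-0.033, -0.062, -0.48], [0, 0, 0]],
    [-0.5, [-0.033, -0.062, -0.55], [0, 0, 0]],
    [-0.5, [-0.033, -0.062, -0.61], [0, 0, 0]],
    [-0.5, [-0.033, -0.062, -0.65], [0, 0, 0]],
    [-0.5, [-0.033, -0.062, -0.675], [0, 0, 0]],
    [-0.5, [-0.033, -0.062, -0.685], [0, 0, 0]],
    [-0.5, [-0.033, -0.062, -0.685], [0, 0, 0]]
  ]
}}

```text
t: 23.42
tool_pos: [0.487, -0.2853, 0.0398]
tool_rot: [-0.182, -3.136, -0.001]
contact_force: [-0.5, 0.0, 0.6]
opening: 0.0639
grip_force: 0.0
```

Call:
{"fn": "jog_arm", "kwargs": {
  "deltas": [
    [0.3, [0, 0, 0], [0, 0, 0]],
    [0.3, [0, 0, 0], [0, 0, 0]],
    [0.3, [0, 0, 0], [0, 0, 0]],
    [0.3, [0, 0, 0], [0, 0, 0]],
    [0.3, [0, 0, 0], [0, 0, 0]],
    [0.3, [0, 0, 0], [0, 0, 0]]
  ]
}}

```text
t: 23.92
tool_pos: [0.4883, -0.2874, 0.0423]
tool_rot: [0.184, 3.133, -0.003]
contact_force: [0.2, -0.2, 5.9]
opening: 0.0393
grip_force: 50.2
```

Call:
{"fn": "jog_arm", "kwargs": {
  "deltas": [
    [0.3, [0, 0, 0.05], [0, 0, 0]],
    [0.3, [0, 0, 0.12], [0, 0, 0]],
    [0.3, [0, 0, 0.2], [0, 0, 0]],
    [0.3, [0, 0, 0.28], [0, 0, 0]],
    [0.3, [0, 0, 0.36], [0, 0, 0]],
    [0.3, [0, 0, 0.44], [0, 0, 0]],
    [0.3, [0, 0, 0.52], [0, 0, 0]],
    [0.3, [0, 0, 0.59], [0, 0, 0]],
    [0.3, [0, 0.04, 0.65], [0, 0, 0]],
    [0.3, [0.01, 0.11, 0.67], [0, 0, 0]],
    [0.3, [0.02, 0.19, 0.67], [0, 0, 0]],
    [0.3, [0.03, 0.27, 0.67], [0, 0, 0]]
  ]
}}

```text
t: 24.92
tool_pos: [0.499, -0.1778, 0.3094]
tool_rot: [0.186, 3.134, -0.001]
contact_force: [0.6, 0.3, -1.0]
opening: 0.0395
grip_force: 49.9
```

Call:
{"fn": "jog_arm", "kwargs": {
  "deltas": [
    [0.3, [0, 0.08, 0], [0, 0, 0]],
    [0.3, [0, 0.16, 0], [0, 0, 0]],
    [0.3, [0, 0.24, 0], [0, 0, 0]],
    [0.3, [0, 0.32, 0], [0, 0, 0]],
    [0.3, [0, 0.4, 0], [0, 0, 0]],
    [0.3, [0, 0.48, 0], [0, 0, 0]],
    [0.3, [0, 0.56, 0], [0, 0, 0]],
    [0.3, [0, 0.64, 0], [0, 0, 0]],
    [0.3, [0, 0.72, 0], [0, 0, 0]],
    [0.3, [0, 0.8, 0], [0, 0, 0]],
    [0.3, [0, 0.88, 0], [0, 0, 0]],
    [0.3, [0, 0.96, 0], [0, 0, 0]]
  ]
}}

```text
t: 25.92
tool_pos: [0.4983, 0.207, 0.3078]
tool_rot: [-0.184, -3.136, 0.0]
contact_force: [1.0, -0.9, -0.7]
opening: 0.0393
grip_force: 49.9
```

Call:
{"fn": "jog_arm", "kwargs": {
  "deltas": [
    [0.3, [0, 0, 0], [0, 0, 0]],
    [0.3, [0, 0, -0.04], [0, 0, 0]],
    [0.3, [0, 0, -0.08], [0, 0, 0]],
    [0.3, [0, 0, -0.08], [0, 0, 0]]
  ]
}}

```text
t: 26.25
tool_pos: [0.497, 0.205, 0.272]
tool_rot: [-0.183, -3.13, 0.004]
contact_force: [-0.3, -0.8, -2.7]
opening: 0.0398
grip_force: 50.0
```

Down 40 mm to just touching (TCP 0.231), release, lift.

Call:
{"fn": "jog_arm", "kwargs": {
  "deltas": [
    [0.3, [0.006, 0, -0.04], [0, 0, 0]],
    [0.3, [0.006, 0, -0.07], [0, 0, 0]],
    [0.3, [0.006, 0, -0.09], [0, 0, 0]],
    [0.3, [0.006, 0, -0.1], [0, 0, 0]],
    [0.3, [0.006, 0, -0.103], [0, 0, 0]],
    [0.3, [0.006, 0, -0.103], [0, 0, 0]]
  ]
}}

```text
t: 26.75
tool_pos: [0.5013, 0.2054, 0.2349]
tool_rot: [-0.184, -3.136, 0.0]
contact_force: [0.3, -0.1, -1.1]
opening: 0.0393
grip_force: 50.0
```

Call:
{"fn": "jog_arm", "kwargs": {
  "deltas": [
    [0.3, [0, 0, -0.007], [0, 0, 0]],
    [0.3, [0, 0, -0.012], [0, 0, 0]],
    [0.3, [0, 0, -0.012], [0, 0, 0]]
  ]
}}

```text
t: 27.0
tool_pos: [0.5013, 0.2056, 0.2301]
tool_rot: [0.184, 3.136, 0.0]
contact_force: [0.4, 0.2, -0.8]
opening: 0.0398
grip_force: 50.0
```

Call:
{"fn": "jog_arm", "kwargs": {
  "deltas": [
    [0.3, [0, 0, -0.003], [0, 0, 0]],
    [-0.25, [0, 0, -0.003], [0, 0, 0]],
    [-0.25, [0, 0, -0.003], [0, 0, 0]],
    [-0.25, [0, 0, 0], [0, 0, 0]],
    [-0.25, [0, 0, 0.04], [0, 0, 0]],
    [-0.25, [0, 0, 0.1], [0, 0, 0]],
    [-0.25, [0, 0, 0.18], [0, 0, 0]],
    [-0.5, [-0.02, -0.05, 0.21], [0, 0, 0]],
    [-0.5, [-0.06, -0.15, 0.21], [0, 0, 0]],
    [-0.5, [-0.1, -0.25, 0.21], [0, 0, 0]],
    [-0.5, [-0.15, -0.35, 0.21], [0, 0, 0]],
    [-0.5, [-0.2, -0.45, 0.21], [0, 0, 0]]
  ]
}}

```text
t: 28.0
tool_pos: [0.4244, 0.0324, 0.3146]
tool_rot: [0.182, 3.135, -0.0]
contact_force: [0.6, -0.2, 0.5]
opening: 0.0642
grip_force: 0.0
```

Call:
{"fn": "jog_arm", "kwargs": {
  "deltas": [
    [-0.5, [0, -0.1, 0], [0, 0, 0]],
    [-0.5, [0, -0.2, 0], [0, 0, 0]],
    [-0.5, [0, -0.3, 0], [0, 0, 0]],
    [-0.5, [0, -0.4, 0], [0, 0, 0]],
    [-0.5, [0, -0.5, 0], [0, 0, 0]],
    [-0.5, [0, -0.6, 0], [0, 0, 0]],
    [-0.5, [0, -0.68, 0], [0, 0, 0]],
    [-0.5, [0, -0.7, 0], [0, 0, 0]],
    [-0.5, [0, -0.7, 0], [0, 0, 0]]
  ]
}}

```text
t: 28.75
tool_pos: [0.4249, -0.2483, 0.314]
tool_rot: [-0.189, -3.135, -0.0]
contact_force: [0.4, 0.0, 0.5]
opening: 0.0638
grip_force: 0.0
```

Run:
```python
from lids import *
st(); shot('wrist','w6'); lids('w6',.069,300); shot('top','top6'); lids('top6',.257,100,(140,330)); shot('scene','sc6'); lids('sc6',.257,60)
```

```text
t 28.75 tcp [ 0.4249 -0.2483  0.314 ] rv [-0.1894 -3.1353 -0.0005] F [0.4 0.  0.5] op 0.0638 gf 0.0 q [-0.6802 -0.3063  1.8042 -0.0001  1.6442 -2.1303]
w6 [254. 154.] [ 236  137   38   35 1254] mm [ 415.8 -279.2] [41.7 38.9] 83.1
top6 [197. 212.] [188 203  19  19 283] mm [557.9 200.6] [40.  39.8] 81.3
top6 [195. 236.] [187 228  18  18 285] mm [500.8 204.1] [40.2 39.4] 86.0
sc6 [306. 162.] [299 156  15  13 112] mm [505.2 201.5] [38.8 37.9] 85.5
sc6 [317. 174.] [309 168  16  12 119] mm [562.1 198.8] [38.2 39.2] 79.3
sc6 [173. 249.] [166 242  15  14 147] mm [ 528.4 -294.2] [36.7 36.7] 85.0
```

Call:
{"fn": "jog_arm", "kwargs": {
  "deltas": [
    [-0.5, [-0.023, -0.08, -0.05], [0, 0, 0]],
    [-0.5, [-0.023, -0.08, -0.15], [0, 0, 0]],
    [-0.5, [-0.023, -0.08, -0.25], [0, 0, 0]],
    [-0.5, [-0.023, -0.08, -0.35], [0, 0, 0]],
    [-0.5, [-0.023, -0.08, -0.44], [0, 0, 0]],
    [-0.5, [-0.023, -0.08, -0.52], [0, 0, 0]],
    [-0.5, [-0.023, -0.08, -0.59], [0, 0, 0]],
    [-0.5, [-0.023, -0.08, -0.64], [0, 0, 0]],
    [-0.5, [-0.023, -0.08, -0.67], [0, 0, 0]],
    [-0.5, [-0.023, -0.08, -0.685], [0, 0, 0]],
    [-0.5, [-0.023, -0.08, -0.685], [0, 0, 0]]
  ]
}}

```text
t: 29.82
tool_pos: [0.4161, -0.2773, 0.0395]
tool_rot: [-0.182, -3.135, -0.002]
contact_force: [0.7, 0.3, 0.0]
opening: 0.0639
grip_force: 0.0
```

Call:
{"fn": "jog_arm", "kwargs": {
  "deltas": [
    [0.3, [0, 0, 0], [0, 0, 0]],
    [0.3, [0, 0, 0], [0, 0, 0]],
    [0.3, [0, 0, 0], [0, 0, 0]],
    [0.3, [0, 0, 0], [0, 0, 0]],
    [0.3, [0, 0, 0], [0, 0, 0]],
    [0.3, [0, 0, 0], [0, 0, 0]]
  ]
}}

```text
t: 30.32
tool_pos: [0.4175, -0.2796, 0.0422]
tool_rot: [0.184, 3.133, -0.003]
contact_force: [1.3, 0.5, 6.8]
opening: 0.0396
grip_force: 51.2
```

Call:
{"fn": "jog_arm", "kwargs": {
  "deltas": [
    [0.3, [0, 0, 0.05], [0, 0, 0]],
    [0.3, [0, 0, 0.12], [0, 0, 0]],
    [0.3, [0, 0, 0.2], [0, 0, 0]],
    [0.3, [0, 0, 0.28], [0, 0, 0]],
    [0.3, [0, 0, 0.36], [0, 0, 0]],
    [0.3, [0, 0, 0.44], [0, 0, 0]],
    [0.3, [0, 0, 0.52], [0, 0, 0]],
    [0.3, [0, 0, 0.59], [0, 0, 0]],
    [0.3, [0, 0.04, 0.65], [0, 0, 0]],
    [0.3, [0.02, 0.11, 0.67], [0, 0, 0]],
    [0.3, [0.04, 0.19, 0.67], [0, 0, 0]],
    [0.3, [0.066, 0.27, 0.67], [0, 0, 0]]
  ]
}}

```text
t: 31.32
tool_pos: [0.4425, -0.1699, 0.3096]
tool_rot: [0.187, 3.134, -0.002]
contact_force: [0.1, 0.2, 0.2]
opening: 0.0394
grip_force: 55.5
```

Call:
{"fn": "jog_arm", "kwargs": {
  "deltas": [
    [0.3, [0, 0.08, 0], [0, 0, 0]],
    [0.3, [0, 0.16, 0], [0, 0, 0]],
    [0.3, [0, 0.24, 0], [0, 0, 0]],
    [0.3, [0, 0.32, 0], [0, 0, 0]],
    [0.3, [0, 0.4, 0], [0, 0, 0]],
    [0.3, [0, 0.48, 0], [0, 0, 0]],
    [0.3, [0, 0.56, 0], [0, 0, 0]],
    [0.3, [0, 0.64, 0], [0, 0, 0]],
    [0.3, [0, 0.72, 0], [0, 0, 0]],
    [0.3, [0, 0.8, 0], [0, 0, 0]],
    [0.3, [0, 0.88, 0], [0, 0, 0]],
    [0.3, [0, 0.956, 0], [0, 0, 0]]
  ]
}}

```text
t: 32.32
tool_pos: [0.4419, 0.2136, 0.3081]
tool_rot: [0.183, 3.136, -0.0]
contact_force: [0.9, -0.7, -0.5]
opening: 0.039
grip_force: 55.5
```

Call:
{"fn": "jog_arm", "kwargs": {
  "deltas": [
    [0.3, [0, 0, 0], [0, 0, 0]],
    [0.3, [0, 0, -0.04], [0, 0, 0]],
    [0.3, [0, 0, -0.08], [0, 0, 0]],
    [0.3, [0, 0, -0.08], [0, 0, 0]],
    [0.3, [0, 0, -0.08], [0, 0, 0]]
  ]
}}

```text
t: 32.73
tool_pos: [0.4418, 0.2114, 0.2751]
tool_rot: [-0.184, -3.134, 0.002]
contact_force: [0.5, -0.0, -0.8]
opening: 0.0395
grip_force: 55.5
```

Call:
{"fn": "jog_arm", "kwargs": {
  "deltas": [
    [0.3, [0.003, 0, -0.04], [0, 0, 0]],
    [0.3, [0.003, 0, -0.07], [0, 0, 0]],
    [0.3, [0.003, 0, -0.095], [0, 0, 0]],
    [0.3, [0.003, 0, -0.108], [0, 0, 0]],
    [0.3, [0.003, 0, -0.112], [0, 0, 0]],
    [0.3, [0.003, 0, -0.112], [0, 0, 0]]
  ]
}}

```text
t: 33.23
tool_pos: [0.4435, 0.2118, 0.2309]
tool_rot: [-0.184, -3.135, 0.0]
contact_force: [-0.3, -0.3, -1.5]
opening: 0.0388
grip_force: 55.5
```

Call:
{"fn": "jog_arm", "kwargs": {
  "deltas": [
    [0.3, [0, 0, -0.004], [0, 0, 0]],
    [0.3, [0, 0, -0.004], [0, 0, 0]],
    [-0.25, [0, 0, -0.004], [0, 0, 0]],
    [-0.25, [0, 0, -0.004], [0, 0, 0]],
    [-0.25, [0, 0, -0.004], [0, 0, 0]],
    [-0.25, [0, 0, 0.04], [0, 0, 0]],
    [-0.25, [0, 0, 0.1], [0, 0, 0]],
    [-0.25, [0, 0, 0.18], [0, 0, 0]],
    [-0.5, [-0.02, -0.05, 0.22], [0, 0, 0]],
    [-0.5, [-0.02, -0.15, 0.22], [0, 0, 0]],
    [-0.5, [-0.02, -0.25, 0.22], [0, 0, 0]],
    [-0.5, [-0.02, -0.35, 0.22], [0, 0, 0]]
  ]
}}

```text
t: 34.23
tool_pos: [0.4356, 0.0709, 0.3205]
tool_rot: [0.18, 3.134, 0.0]
contact_force: [1.1, -1.3, -1.3]
opening: 0.0644
grip_force: 0.0
```

Call:
{"fn": "jog_arm", "kwargs": {
  "deltas": [
    [-0.5, [0, -0.1, 0], [0, 0, 0]],
    [-0.5, [0, -0.2, 0], [0, 0, 0]],
    [-0.5, [0, -0.3, 0], [0, 0, 0]],
    [-0.5, [0, -0.4, 0], [0, 0, 0]],
    [-0.5, [0, -0.5, 0], [0, 0, 0]],
    [-0.5, [0, -0.5, 0], [0, 0, 0]]
  ]
}}

```text
t: 34.73
tool_pos: [0.435, -0.1337, 0.3193]
tool_rot: [-0.197, -3.135, 0.004]
contact_force: [-0.2, 0.8, 0.8]
opening: 0.064
grip_force: 0.0
```

Run:
```python
from lids import *
st(); im=shot('top','top7'); lids('top7',.257,100,(140,330)); im2=shot('scene','sc7'); lids('sc7',.257,60)
a=cv2.resize(im[150:290,130:280],None,fx=2.6,fy=2.6,interpolation=cv2.INTER_CUBIC); b=cv2.resize(im2[110:250,220:370],None,fx=2.6,fy=2.6,interpolation=cv2.INTER_CUBIC)
cv2.imwrite('pics/c7.png',np.hstack([a,b])[:,:,::-1])
```

```text
t 34.7333 tcp [ 0.435  -0.1337  0.3193] rv [-0.1968 -3.1351  0.0042] F [-0.2  0.8  0.8] op 0.064 gf 0.0 q [-0.4604 -0.4041  1.8699 -0.0026  1.675  -1.9061]
top7 [197. 212.] [188 203  19  19 282] mm [557.8 200.7] [40.  39.7] 81.0
top7 [195. 236.] [187 228  18  18 284] mm [500.8 204.1] [40.2 39.4] 86.0
top7 [192. 261.] [183 252  19  19 292] mm [442.6 210.2] [40.6 39.1] 83.2
sc7 [296. 150.] [289 145  15  12 105] mm [448.  206.5] [38.7 41.7] 79.6
sc7 [306. 162.] [298 156  16  13 117] mm [506.2 201.3] [39.9 39.6] 86.0
sc7 [316. 174.] [309 168  16  12 121] mm [561.7 198.6] [39.6 38. ] 84.7
```

View pics/c7.png

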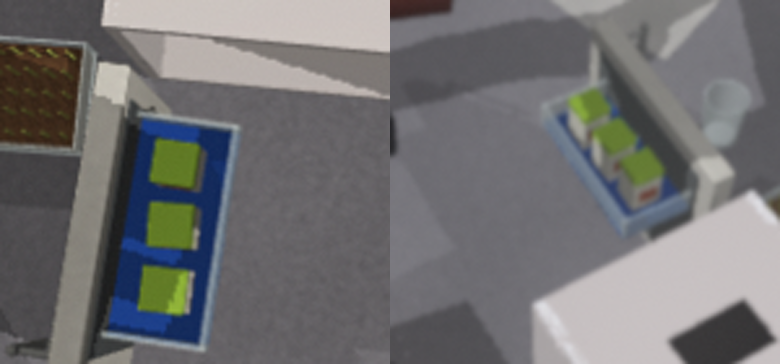

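Call:
{"fn": "jog_arm", "kwargs": {
  "deltas": [
    [-1, [-0.06, 0.1, 0.1], [0, 0, -0.038]],
    [-1, [-0.06, 0.2, 0.1], [0, 0, -0.076]],
    [-1, [-0.06, 0.3, 0.1], [0, 0, -0.114]],
    [-1, [-0.06, 0.4, 0.1], [0, 0, -0.15]],
    [-1, [-0.06, 0.45, 0.1], [0, 0, -0.19]],
    [-1, [-0.06, 0.5, 0.1], [0, 0, -0.225]],
    [-1, [-0.06, 0.55, 0.1], [0, 0, -0.26]],
    [-1, [-0.06, 0.6, 0.1], [0, 0, -0.3]],
    [-1, [-0.06, 0.6, 0.1], [0, 0, -0.3]]
  ]
}}

```text
t: 35.58
tool_pos: [0.4106, 0.1164, 0.3596]
tool_rot: [-1.584, -2.713, -0.003]
contact_force: [0.4, -0.1, -0.8]
opening: 0.0853
grip_force: 0.0
```

Call:
{"fn": "jog_arm", "kwargs": {
  "deltas": [
    [-1, [-0.06, 0.1, 0], [0, 0, -0.038]],
    [-1, [-0.06, 0.2, 0], [0, 0, -0.076]],
    [-1, [-0.06, 0.3, 0], [0, 0, -0.114]],
    [-1, [-0.06, 0.4, 0], [0, 0, -0.15]],
    [-1, [-0.06, 0.48, 0], [0, 0, -0.18]],
    [-1, [-0.06, 0.565, 0], [0, 0, -0.205]],
    [-1, [-0.06, 0.565, 0], [0, 0, -0.205]],
    [-1, [-0.06, 0.565, 0], [0, 0, -0.205]]
  ]
}}

```text
t: 36.25
tool_pos: [0.3855, 0.3418, 0.3589]
tool_rot: [-2.356, -2.077, 0.001]
contact_force: [-0.2, -0.1, -0.3]
opening: 0.0852
grip_force: 0.0
```

Run:
```python
from h import *
o=st(); shot('wrist','w8')
y=R.from_rotvec(o['tool_rot']).as_matrix()[:,1]; print('psi',np.arctan2(-y[0],y[1]))
print(proj('w8',[[.386,.332,.275],[.386,.332,.147]]))
```

```text
t 36.25 tcp [0.3855 0.3418 0.3589] rv [-2.3557 -2.0767  0.0013] F [-0.2 -0.1 -0.3] op 0.0852 gf 0.0 q [ 0.5802 -0.254   1.6891  0.001   1.7074  0.7061]
psi -1.6965384150961997
[[285.2542 222.6223]
 [284.686  175.6514]]
```

View pics/w8.png

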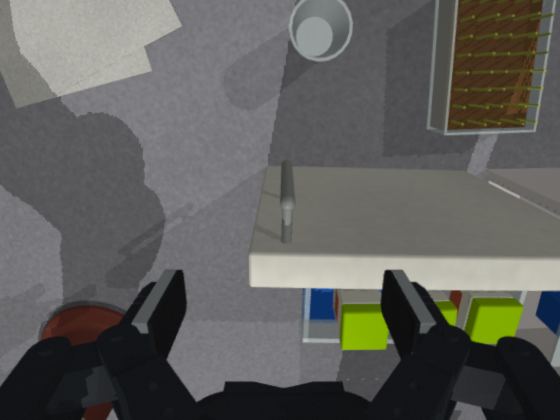

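Run:
```python
from h import *
from scipy.optimize import least_squares
P=onz('w8',(287,203),.275)[:2]; print(P)
# hinge from 3 handle positions at equal radius
pts=np.array([[.5798,.0062],[.4455,.0898],P])
r=least_squares(lambda v:np.linalg.norm(pts-v[:2],axis=1)-v[2],[.65,.264,.27]).x; print(r)
```

```text
[0.38901259 0.34643167]
[0.65050352 0.26945608 0.27258531]
```

Call:
{"fn": "jog_arm", "kwargs": {
  "deltas": [
    [-1, [0.009, 0.012, -0.08], [0, 0, -0.0135]],
    [-1, [0.009, 0.012, -0.16], [0, 0, -0.0135]],
    [-1, [0.009, 0.012, -0.23], [0, 0, -0.0135]],
    [-1, [0.009, 0.012, -0.29], [0, 0, -0.0135]],
    [-1, [0.009, 0.012, -0.323], [0, 0, -0.0135]],
    [-1, [0.009, 0.012, -0.323], [0, 0, -0.0135]],
    [1, [0.009, 0.012, -0.323], [0, 0, -0.0135]],
    [1, [0.009, 0.012, -0.323], [0, 0, -0.0135]],
    [1, [0.009, 0.012, -0.323], [0, 0, -0.0135]],
    [1, [0.009, 0.012, -0.323], [0, 0, -0.0135]],
    [1, [0.009, 0.012, -0.323], [0, 0, -0.0135]],
    [1, [0.009, 0.012, -0.323], [0, 0, -0.0135]]
  ],
  "squeeze": 60
}}

```text
t: 37.3
tool_pos: [0.3896, 0.3436, 0.2312]
tool_rot: [-2.403, -2.016, 0.004]
contact_force: [-25.6, 6.7, 10.3]
opening: 0.0126
grip_force: 12.3
```

Call:
{"fn": "jog_arm", "kwargs": {
  "deltas": [
    [1, [0, 0, 0], [0, 0, 0]],
    [1, [0, 0, 0], [0, 0, 0]]
  ]
}}

```text
t: 37.47
tool_pos: [0.3886, 0.3441, 0.2313]
tool_rot: [-2.401, -2.016, 0.005]
contact_force: [-11.9, 2.6, 6.2]
opening: 0.0091
grip_force: 58.4
```

```bash
sed -i 's/H=.*; o=st()/H=np.array([.6505,.2695]); o=st()/; s/-a)/a)/; s/(-a\/np/(a\/np/; s/(.1,1.65,.1)/(.05,.95,.05)/' arc.py; python3 arc.py
```

```text
t 37.4667 tcp [0.3886 0.3441 0.2313] rv [-2.401  -2.0162  0.0048] F [-11.9   2.6   6.2] op 0.0091 gf 58.4 q [ 0.5782 -0.202   1.8541  0.0059  1.4933  0.7515]
0.05 [-0.009 -0.033] turn 0.0159
0.1 [-0.015 -0.066] turn 0.0318
0.15 [-0.021 -0.1  ] turn 0.0477
0.2 [-0.024 -0.134] turn 0.0637
0.25 [-0.026 -0.168] turn 0.0796
0.3 [-0.026 -0.202] turn 0.0955
0.35 [-0.024 -0.236] turn 0.1114
0.4 [-0.021 -0.27 ] turn 0.1273
0.45 [-0.016 -0.303] turn 0.1432
0.5 [-0.009 -0.337] turn 0.1592
0.55 [-0.001 -0.37 ] turn 0.1751
0.6 [ 0.009 -0.402] turn 0.191
0.65 [ 0.021 -0.434] turn 0.2069
0.7 [ 0.034 -0.466] turn 0.2228
0.75 [ 0.048 -0.496] turn 0.2387
0.8 [ 0.065 -0.526] turn 0.2546
0.85 [ 0.082 -0.555] turn 0.2706
0.9 [ 0.102 -0.584] turn 0.2865
```

Call:
{"fn": "jog_arm", "kwargs": {
  "deltas": [
    [1, [-0.004, -0.015, 0], [0, 0, 0.007]],
    [1, [-0.008, -0.033, 0], [0, 0, 0.016]],
    [1, [-0.015, -0.066, 0], [0, 0, 0.032]],
    [1, [-0.021, -0.1, 0], [0, 0, 0.048]],
    [1, [-0.024, -0.134, 0], [0, 0, 0.064]],
    [1, [-0.026, -0.168, 0], [0, 0, 0.08]],
    [1, [-0.026, -0.202, 0], [0, 0, 0.096]],
    [1, [-0.024, -0.236, 0], [0, 0, 0.111]],
    [1, [-0.021, -0.27, 0], [0, 0, 0.127]],
    [1, [-0.016, -0.303, 0], [0, 0, 0.143]],
    [1, [-0.009, -0.337, 0], [0, 0, 0.159]],
    [1, [-0.001, -0.37, 0], [0, 0, 0.175]]
  ]
}}

```text
t: 38.47
tool_pos: [0.3886, 0.1942, 0.2313]
tool_rot: [-1.762, -2.596, 0.006]
contact_force: [-10.0, -2.2, 7.4]
opening: 0.0094
grip_force: 58.8
```

```bash
python3 arc.py
```

```text
t 38.4667 tcp [0.3886 0.1942 0.2313] rv [-1.7615 -2.5956  0.006 ] F [-10.   -2.2   7.4] op 0.0094 gf 58.8 q [ 0.2911 -0.4278  2.0307  0.0012  1.5447 -0.0872]
0.05 [ 0.01  -0.032] turn 0.0159
0.1 [ 0.022 -0.064] turn 0.0318
0.15 [ 0.035 -0.096] turn 0.0477
0.2 [ 0.05  -0.126] turn 0.0637
0.25 [ 0.067 -0.156] turn 0.0796
0.3 [ 0.085 -0.185] turn 0.0955
0.35 [ 0.104 -0.213] turn 0.1114
0.4 [ 0.125 -0.24 ] turn 0.1273
0.45 [ 0.147 -0.266] turn 0.1432
0.5 [ 0.17  -0.291] turn 0.1592
0.55 [ 0.195 -0.315] turn 0.1751
0.6 [ 0.221 -0.337] turn 0.191
0.65 [ 0.247 -0.358] turn 0.2069
0.7 [ 0.275 -0.378] turn 0.2228
0.75 [ 0.304 -0.396] turn 0.2387
0.8 [ 0.334 -0.413] turn 0.2546
0.85 [ 0.364 -0.428] turn 0.2706
0.9 [ 0.395 -0.442] turn 0.2865
```

Call:
{"fn": "jog_arm", "kwargs": {
  "deltas": [
    [1, [0.01, -0.032, 0], [0, 0, 0.016]],
    [1, [0.022, -0.064, 0], [0, 0, 0.032]],
    [1, [0.035, -0.096, 0], [0, 0, 0.048]],
    [1, [0.05, -0.126, 0], [0, 0, 0.064]],
    [1, [0.067, -0.156, 0], [0, 0, 0.08]],
    [1, [0.085, -0.185, 0], [0, 0, 0.096]],
    [1, [0.104, -0.213, 0], [0, 0, 0.111]],
    [1, [0.125, -0.24, 0], [0, 0, 0.127]],
    [1, [0.147, -0.266, 0], [0, 0, 0.143]],
    [1, [0.17, -0.291, 0], [0, 0, 0.159]],
    [1, [0.195, -0.315, 0], [0, 0, 0.175]],
    [1, [0.221, -0.337, 0], [0, 0, 0.191]]
  ]
}}

```text
t: 39.47
tool_pos: [0.4787, 0.0578, 0.2313]
tool_rot: [-0.919, -3.003, 0.008]
contact_force: [-6.6, -6.0, 6.1]
opening: 0.0095
grip_force: 58.8
```

```bash
sed -i 's/(.05,.95,.05)/(.05,.6,.05)/' arc.py; python3 arc.py
```

```text
t 39.4667 tcp [0.4787 0.0578 0.2313] rv [-0.9195 -3.0025  0.0075] F [-6.6 -6.   6.1] op 0.0095 gf 58.8 q [-0.0319 -0.2978  1.9332 -0.0043  1.5089 -1.0082]
0.05 [ 0.027 -0.021] turn 0.0159
0.1 [ 0.055 -0.04 ] turn 0.0318
0.15 [ 0.084 -0.058] turn 0.0477
0.2 [ 0.114 -0.075] turn 0.0637
0.25 [ 0.144 -0.09 ] turn 0.0796
0.3 [ 0.176 -0.103] turn 0.0955
0.35 [ 0.208 -0.115] turn 0.1114
0.4 [ 0.24  -0.125] turn 0.1273
0.45 [ 0.273 -0.134] turn 0.1432
0.5 [ 0.306 -0.141] turn 0.1592
0.55 [ 0.34  -0.146] turn 0.1751
```

Call:
{"fn": "jog_arm", "kwargs": {
  "deltas": [
    [1, [0.027, -0.021, 0], [0, 0, 0.016]],
    [1, [0.055, -0.04, 0], [0, 0, 0.032]],
    [1, [0.084, -0.058, 0], [0, 0, 0.048]],
    [1, [0.114, -0.075, 0], [0, 0, 0.064]],
    [1, [0.144, -0.09, 0], [0, 0, 0.08]],
    [1, [0.176, -0.103, 0], [0, 0, 0.096]],
    [1, [0.208, -0.115, 0], [0, 0, 0.111]],
    [1, [0.24, -0.125, 0], [0, 0, 0.127]],
    [1, [0.256, -0.13, 0], [0, 0, 0.135]],
    [1, [0.273, -0.134, 0], [0, 0, 0.143]],
    [1, [0.28, -0.135, 0], [0, 0, 0.145]],
    [1, [0.28, -0.135, 0], [0, 0, 0.145]]
  ]
}}

```text
t: 40.47
tool_pos: [0.5891, 0.0038, 0.2313]
tool_rot: [-0.221, -3.126, 0.008]
contact_force: [-14.7, -6.3, 7.4]
opening: 0.0093
grip_force: 59.5
```

Call:
{"fn": "jog_arm", "kwargs": {
  "deltas": [
    [1, [0.008, 0, 0], [0, 0, 0]],
    [1, [0.015, -0.002, 0], [0, 0, 0.003]],
    [1, [0.015, -0.002, 0], [0, 0, 0.003]]
  ]
}}

```text
t: 40.72
tool_pos: [0.5907, 0.0036, 0.231]
tool_rot: [-0.206, -3.115, 0.007]
contact_force: [-29.5, -5.5, 15.9]
opening: 0.0095
grip_force: 60.2
```

Call:
{"fn": "jog_arm", "kwargs": {
  "deltas": [
    [1, [-0.012, 0, 0], [0, 0, 0]],
    [0.3, [-0.012, 0, 0], [0, 0, 0]],
    [-0.6, [-0.012, 0, 0], [0, 0, 0]],
    [-1, [-0.012, 0, 0], [0, 0, 0]],
    [-1, [-0.012, 0, 0], [0, 0, 0]],
    [-1, [-0.012, 0, 0.08], [0, 0, 0]],
    [-1, [-0.012, 0, 0.16], [0, 0, 0]],
    [-1, [-0.012, 0, 0.25], [0, 0, 0]],
    [-1, [-0.1, 0.05, 0.33], [0, 0, 0]],
    [-1, [-0.2, 0.1, 0.33], [0, 0, 0]],
    [-1, [-0.3, 0.2, 0.33], [0, 0, 0]],
    [-1, [-0.3, 0.3, 0.33], [0, 0, 0]]
  ]
}}

```text
t: 41.72
tool_pos: [0.4814, 0.1072, 0.3638]
tool_rot: [0.211, 3.131, -0.0]
contact_force: [2.0, -0.2, -0.3]
opening: 0.0853
grip_force: 0.0
```

Call:
{"fn": "jog_arm", "kwargs": {
  "deltas": [
    [-1, [0, 0, 0], [0, 0, 0]],
    [-1, [0, 0, 0], [0, 0, 0]]
  ]
}}

```text
t: 41.88
tool_pos: [0.4826, 0.1092, 0.3625]
tool_rot: [0.2, 3.134, 0.0]
contact_force: [0.1, 0.4, -0.3]
opening: 0.0854
grip_force: 0.0
```

Run:
```python
from h import *
st(); im=shot('top','top9'); im2=shot('scene','sc9')
a=cv2.resize(im[60:220,150:310],None,fx=2.4,fy=2.4,interpolation=cv2.INTER_CUBIC); b=cv2.resize(im2[165:325,255:415],None,fx=2.4,fy=2.4,interpolation=cv2.INTER_CUBIC)
cv2.imwrite('pics/c9.png',np.hstack([a,b])[:,:,::-1])
```

```text
t 41.8833 tcp [0.4826 0.1092 0.3625] rv [0.1997 3.1338 0.0001] F [ 0.1  0.4 -0.3] op 0.0854 gf 0.0 q [ 0.072  -0.3062  1.7255 -0.0001  1.7208 -1.3715]
```

View pics/c9.png

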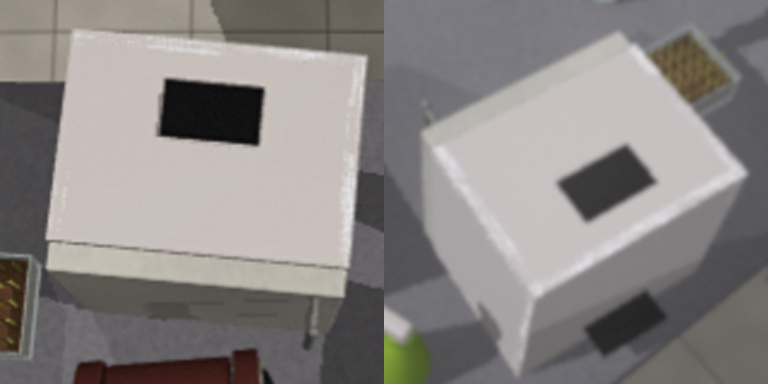

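```bash
python3 -c "
from station import ctrl
print(ctrl.finish_job())"
```

```text
the job is handed in; nothing more can be done
None
```

I handed the job in at about 42 s: both carton flaps are folded back, all three sample boxes went into the door rack, and the door is shut. The boxes were last seen upright just before I closed the door, and no verdict came back.

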